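# Tighten the filter holder's screw eye with a tommy bar

### The arm

A 7-joint arm with a two-finger parallel gripper is mounted at the origin on the work surface. World frame = base frame: x ahead of the robot, y to its left, z up, the work surface at z = 0. Lengths are in m, angles in rad, forces in N, time in s.
With the tool pointing down it reaches from about 0.425 to 0.825 m from the base axis. Payload 3.6 kg.
Tool frame: the origin (TCP) lies midway between the tips of the shut fingers; the grasp point (between the pads) lies 19 mm behind it; z points along the fingers, y is the direction in which the jaws open and shut (so a half turn about z gives the same grasp; the last joint's range is limited). The gripper opens to 93 mm and grips with 3 to 60 N. Pads are 15 mm wide; open, the fingers measure 128 mm over their backs; the gripper's body (75 mm by 188 mm) begins 65 mm behind the grasp point.
Start: joints at [-0.026, 0.615, -0.013, 1.423, 0.008, 1.103, -0.04], TCP at [0.65, 0, 0.219] pointing down, gripper open.
Joint ranges: [-3.12, 3.12], [-0.3, 2.06], [-1.34, 1.32], [0.26, 2.42], [-1.36, 4.5], [0.01, 1.98], [-2.84, 2.84]. Speed limits (rad/s): [2.79, 2.79, 3.14, 3.14, 3.14, 3.14, 3.14].

### API

Orientations are given as a rotation vector (axis times angle).
In Python, from rig import arm gives the robot as it stands.
- The arm moves only by the tool drive_tool, never from a script. Its argument "commands" is a list of rows, each an object of numbers: "jaw": the opening, from 0 (shut) to 1 (fully open); "tx", "ty", "tz": the shift along the tool's x, y, z in m; "rx", "ry", "rz": the turn, a rotation vector about the tool's x, y, z in degrees. A call has 1 to 12 rows; each row is the pose to reach, as a shift and turn from the pose commanded when the call began, along the tool's axes at that moment; what a row does not reach only later rows make up. A row lasts 1/8 s, in which the tool goes at most 62.5 mm and 10.7 degrees, less where a joint would pass 70% of its speed; a pose out of reach is approached as far as the arm can. A call with a gripper value outside its range is refused whole. The fingers move at their own pace and stop on an object; "newtons" is the grip in N (left out, the last holds). Time passes only in rows, so rows that repeat a pose let the fingers close. It gives the time, the measured TCP pose, the force and the opening at its end, in the units of the state.
- arm.state(): the state, without advancing time (a new reading comes with each control period).
- arm.camera(name): name is "scene" or "side" or "wrist"; returns (picture, depth): 480x640x3 uint8, blue, green, red; 480x640 float32, m along the optical axis (not along the pixel's ray), 0 where there is no reading.
- arm.calibration(name): a dict with "fx", "fy", "cx", "cy" (pixels), "eye" and "orientation" of the camera in the world. Camera axes: x right, y down, z forward; pixel columns grow to the right and rows downward; lengths in m; the calibration is good to about 2 mm. A picture is of the moment at which its call begins: read the wrist's pose just before it. calibration takes no time and is no camera call; for the wrist camera it gives the pose at the moment of the call.
- arm.close_job(): hands the job in, once; it reports no verdict.
The state is a dict: "time_s": time; "joint_pos": joint angles; "qd": joint speeds; "effort": joint torques, N m; "ee_pos": TCP position; "ee_rot": TCP orientation; "ft_force": force on the tool from outside, world axes, zero at the start; "moment": the same for the moment, N m; "finger_gap": finger opening in m.
Only numpy, scipy, OpenCV 4.12 (cv2) and the standard library are available. Lean on these libraries where they do the work, as an engineer would, in place of code of your own. Each camera call takes 0.05 s, during which the arm holds its last target.

### The job

Take the steel bar from its cradle, slide it through the loop of the screw eye on the filter holder and, with the bar, turn the eye clockwise (seen from above) until it seats on the brass washer and just drags the washer round with it: the washer's tab must shift by about 3 to 4 mm, never more than 5 mm. Then draw the bar out and lay it back in the cradle's two notches. Turn the eye by the bar only, do not force the bar hard against it, and leave the other lab ware alone.

Things in the scene. Friction and masses are not known exactly. Their poses are not given: they have to be found in the camera images.
- rod: plain steel tommy bar, round, 10 mm diameter, 190 mm long with hemispherical ends, 0.11 kg; origin at its centre, x along its length (both ends alike; it may have rolled about x). Starts lying in the two notches of the cradle, its axis about 38 mm above the bench.
- cradle: grey plastic cradle fixed to the bench: base 150 x 50 x 8 mm with two V-notched posts 12 mm thick, centred 55 mm either side of the middle along its x, tops 49 mm above the bench; origin at the centre of the underside, x along the bar's lie, z up. The bar is free between the posts for gripping at its middle (98 mm gap). The bar lies about 38 mm above the origin when in the notches.
- rest (a point): where the bar's centre lies when the bar is in the cradle's notches (38 mm above the bench); axes as the cradle's. Open V notches: lower the bar straight into them from above.
- loop (a point): centre of the steel screw eye's loop, 84 mm above the bench; local x is the axis through the hole (level), z is the screw's vertical axis, through this point. Hole round (twelve-sided), 15 mm across; loop 14 mm deep along x, 25 mm across outside. A 10 mm bar in it has about 0.3 rad of yaw play each way before it bears on both lips and turns the eye.
- eye: the steel screw eye (collar, shank and loop); origin under its collar, on the screw axis. Turns on the spot, clockwise from above to tighten. Running down is light, 0.07 N m (1 N at 75 mm), for an unmarked 0.3 to 0.95 rad; then the collar seats, and turning on drags the washer: about 0.33 N m, slowly rising (4 to 5 N at 75 mm). Stays where left. One sweep suffices with the bar held on the robot's side.
- holder: stainless pressure filter holder, bolted down: square aluminium base 150 mm wide and 10 mm thick, round body with a lid 104 mm in diameter, lid top 53 mm above the bench; origin at the centre of the underside, the screw eye stands on its vertical axis; nothing on the lid but the eye, washer and low bolt heads (57 mm).
- tab (a point): outer end of the small tab of the brass washer under the eye's collar, 18 mm from the screw axis and 55 mm above the bench. It stays still while the eye runs down and moves clockwise round the screw axis only once the eye has seated (18 mm of radius: 0.2 rad is 3.6 mm); the washer stays where it is left.
- vial_rack: bystander: steel rack 70 x 160 mm with capped vials, 65 mm high, fixed; origin at the centre of its underside
- reagent: bystander: amber bottle, 56 mm diameter, 110 mm high; origin at the centre of its underside
- beaker: bystander: glass cup, 60 mm diameter, 70 mm high; origin at the centre of its underside
There are look-alikes about, which are no part of the job. What is meant by the rod is not green or purple, and is the larger of those in its own colour.

How it is judged:
On the way, in this order (a step that is already met when the one before it is completed fails the run):
1. the bar has been slid through the loop of the eye (x of loop in the frame of rod between -0.086 and 0.086 m and y of loop in the frame of rod between -0.006 and 0.006 m and z of loop in the frame of rod between -0.006 and 0.006 m), for 0.2 s.
2. with the bar through its loop, the eye has seated and dragged the washer's tab by more than 1.6 mm (all of step 1 and distance of tab from where it was at the start of the episode above 0.0016 m), for 0.2 s.
At the end, for the whole second after the job is handed in: The washer's tab has been dragged between 1.6 and 5.6 mm from where it was, and the bar lies at rest, released, in the cradle's notches (centre within 20 mm of its place, within 0.12 rad of the cradle's direction) (distance of tab from where it was at the start of the episode between 0.0016 and 0.0056 m and distance between rod and rest below 0.02 m and angle between the x axis of rod and the x axis of cradle, either way round below 0.12 rad and linear speed of rod below 0.02 m/s and contact force between the fingers and rod below 0.1 N); the robot touches nothing.
It fails at once if the washer's tab is dragged more than 5.6 mm (overtightened) (distance of tab from where it was at the start of the episode above 0.0056 m).
It fails at once if the bar is forced against the eye (contact force above 80 N) (contact force between rod and eye above 80 N).
It fails at once if the robot itself touches the filter holder or its eye with more than 2 N (contact force between any of the fingers, the arm and holder above 2 N).
It fails at once if a bystander is disturbed (moved more than 15 mm, or the vial rack pushed with more than 3 N) (distance of any of reagent, beaker from where it was at the start of the episode above 0.015 m or contact force between anything else and vial_rack above 3 N).
It also fails if it takes over 72 s, if anything falls off the work surface, if the arm or the gripper's body presses on something with over 40 N, if the wrist force passes 120 N, or if a joint passes its speed limit or range.

## Working session

There is one attempt and no reset: what is moved stays moved. The work goes in short steps, Python scripts to look and compute and a tool call to move; the robot and the scene stay as the last step left them, time stands still between calls to the robot, and variables do not carry over. Pictures are saved under pics/ and viewed, and the job is handed in when it is done.

Besides the shell and the picture viewer there is one more tool, called after "Emit:" by a JSON object that holds its "op" and its "data". drive_tool: Moves the arm, as the interface text tells. Its arguments: {"type":"object","properties":{"commands":{"type":"array","items":{"type":"object","properties":{"jaw":{"type":"number"},"tx":{"type":"number"},"ty":{"type":"number"},"tz":{"type":"number"},"rx":{"type":"number"},"ry":{"type":"number"},"rz":{"type":"number"}}}},"newtons":{"type":"number"}},"required":["commands"]}

```bash
ls; mkdir -p pics
python3 - <<'E'
from rig import arm
import cv2,numpy as np
for n in ("scene","side","wrist"):
    c=arm.calibration(n); p,d=arm.camera(n)
    cv2.imwrite(f"pics/{n}0.png",p); np.savez(f"pics/{n}0.npz",p=p,d=d,**{k:np.array(v) for k,v in c.items()})
    print(n,c)
print(arm.state())
E
```

```text
pics
scene {'fx': 477.4382694900252, 'fy': 477.4382694900252, 'cx': 325.84056718571173, 'cy': 246.58602771512093, 'eye': array([ 1.12303714, -0.62728829,  0.69925865]), 'orientation': array([-2.06366381, -0.75459907,  0.43328116])}
side {'fx': 479.6442536781035, 'fy': 479.6442536781035, 'cx': 322.81009259265505, 'cy': 246.77391654000525, 'eye': array([0.05297898, 0.56518667, 0.79425804]), 'orientation': array([-0.96190973,  2.51089512, -0.98706923])}
wrist {'fx': 361.801834261048, 'fy': 361.801834261048, 'cx': 320.9939550155006, 'cy': 239.83530629212737, 'eye': array([0.65072039, 0.08020038, 0.38357805]), 'orientation': array([ 2.85133707e+00,  1.04658695e-03, -3.59235231e-03])}
{'time_s': 0.15, 'joint_pos': array([-0.02653311,  0.61569284, -0.01259701,  1.42445743,  0.0081164 ,
        1.10340576, -0.04041869]), 'qd': array([-0.00025157, -0.00204309, -0.00097101, -0.00294713, -0.00065654,
       -0.00045934,  0.00171483]), 'effort': array([ 1.13936116e-03, -4.59350109e+01,  2.09416850e-01, -1.65943640e+01,
       -6.11101720e-02,  1.81601685e-02,  1.63591380e-04]), 'ee_pos': array([6.49425073e-01, 2.18829683e-05, 2.17774413e-01]), 'ee_rot': array([-2.22042840e+00, -2.22058233e+00,  2.16914698e-03]), 'ft_force': array([-0.16626839, -0.56340319,  0.38503411]), 'moment': array([ 0.00948604, -0.03367637,  0.00463026]), 'finger_gap': 0.09300076159450596}
```

View pics/scene0.png

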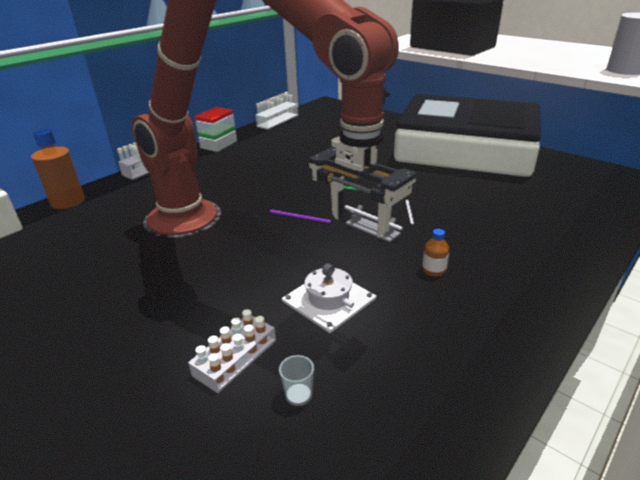

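View pics/side0.png

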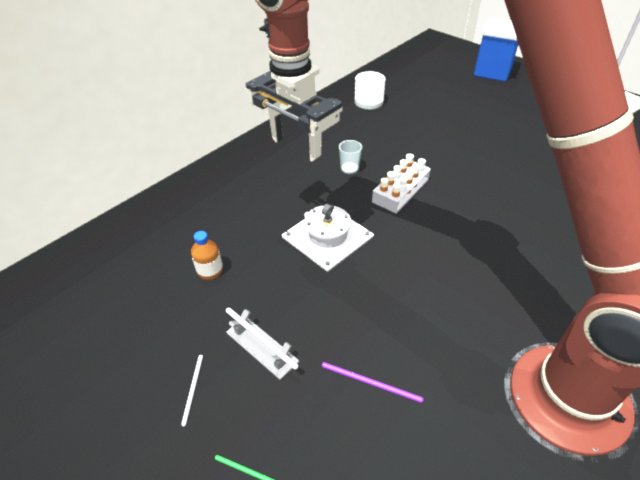

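View pics/wrist0.png

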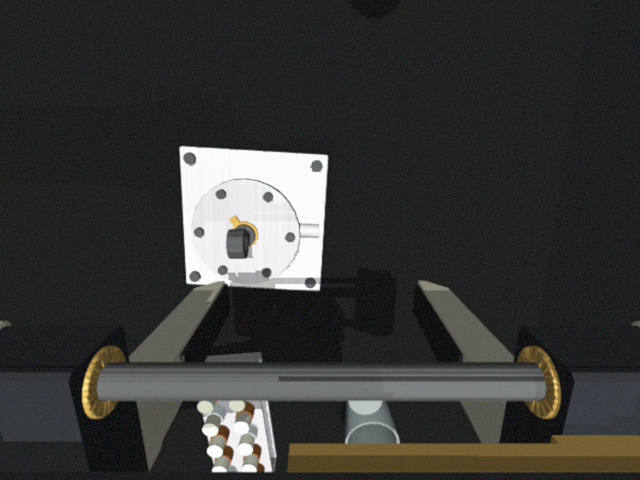

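The images show four bar candidates:
- purple bar, side (372,382)
- green bar, side (245,468)
- thin pale bar flat on the bench, side (193,390)
- pale steel bar in the cradle notches, side (262,338)

The cradle bar fits: it isn't green or purple, it is the larger of the two pale ones, and it lies in the cradle. I'll enlarge crops to confirm.

```bash
cat > h.py <<'E'
import numpy as np,cv2
from scipy.spatial.transform import Rotation as R
def load(n): return dict(np.load(f"pics/{n}.npz"))
def rays(c,px):
    px=np.atleast_2d(px).astype(float)
    d=np.stack([(px[:,0]-c['cx'])/c['fx'],(px[:,1]-c['cy'])/c['fy'],np.ones(len(px))],1)
    return d@R.from_rotvec(c['orientation']).as_matrix().T
def onz(c,px,z):
    d=rays(c,px); return c['eye']+d*((z-c['eye'][2])/d[:,2])[:,None]
def dep(c,px):
    px=np.atleast_2d(px); z=np.array([c['d'][int(v),int(u)] for u,v in px]); return c['eye']+rays(c,px)*z[:,None]
def tri(c1,p1,c2,p2):
    a=rays(c1,p1)[0];b=rays(c2,p2)[0]
    A=np.stack([a,-b],1); s=np.linalg.lstsq(A,c2['eye']-c1['eye'],rcond=None)[0]
    q=c1['eye']+a*s[0]; r=c2['eye']+b*s[1]; return (q+r)/2, np.linalg.norm(q-r)
def cloud(c):
    v,u=np.mgrid[0:480,0:640]; px=np.stack([u.ravel(),v.ravel()],1)
    return (c['eye']+rays(c,px)*c['d'].reshape(-1,1)).reshape(480,640,3)
def proj(c,P):
    q=(np.atleast_2d(P)-c['eye'])@R.from_rotvec(c['orientation']).as_matrix()
    return np.stack([q[:,0]/q[:,2]*c['fx']+c['cx'],q[:,1]/q[:,2]*c['fy']+c['cy']],1)
def snap(name,tag):
    from rig import arm
    k=arm.calibration(name);p,d=arm.camera(name)
    cv2.imwrite(f"pics/{tag}.png",p);np.savez(f"pics/{tag}.npz",p=p,d=d,**{q:np.array(v) for q,v in k.items()})
E
python3 - <<'E'
from h import *
s=load('side0');c=load('scene0')
a=cv2.resize(s['p'][300:440,150:310],None,fx=4,fy=4,interpolation=cv2.INTER_CUBIC)
b=cv2.resize(c['p'][180:250,320:430],None,fx=5,fy=5,interpolation=cv2.INTER_CUBIC)
cv2.imwrite('pics/c1.png',a);cv2.imwrite('pics/c2.png',b)
e=cv2.resize(s['p'][190:270,270:390],None,fx=6,fy=6,interpolation=cv2.INTER_CUBIC);cv2.imwrite('pics/c3.png',e)
w=load('wrist0')
e=cv2.resize(w['p'][140:300,170:340],None,fx=3.7,fy=3.7,interpolation=cv2.INTER_CUBIC);cv2.imwrite('pics/c4.png',e)
E
```

```text
(no output)
```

View pics/c1.png

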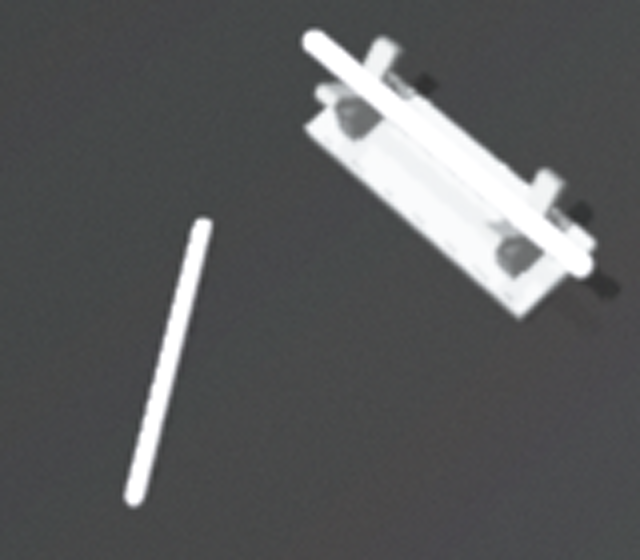

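View pics/c2.png

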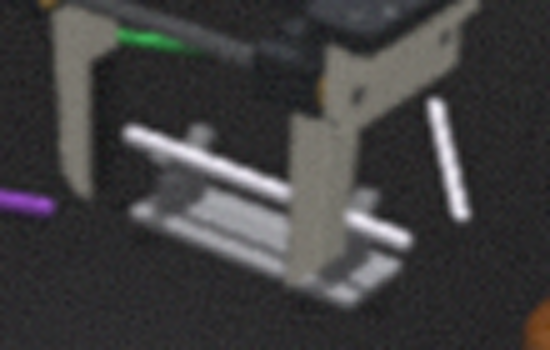

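View pics/c3.png

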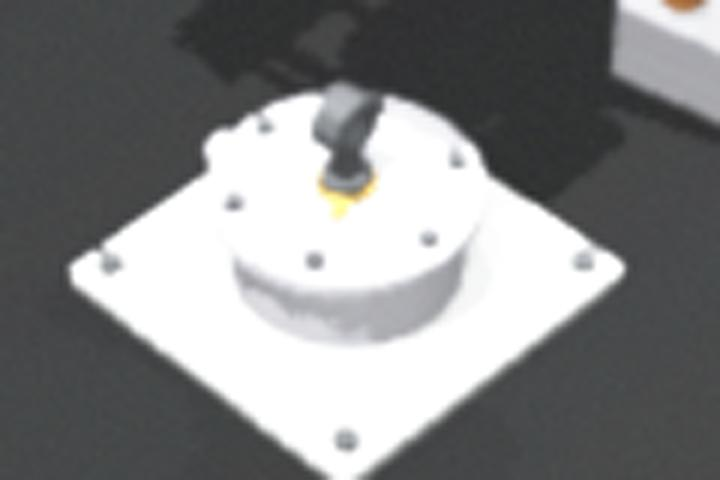

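View pics/c4.png

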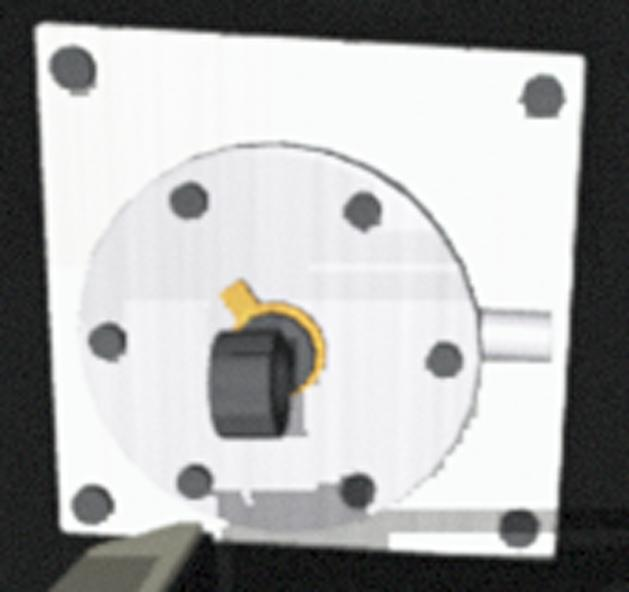

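The crop confirms it: the bar in the cradle is clearly longer and thicker than the loose pale one. Next I'll measure the bar, holder, eye and bystanders.

Run:
```python
from h import *
np.set_printoptions(precision=4,suppress=True)
s=load('side0');c=load('scene0');w=load('wrist0')
# rod ends from crops: side crop offset (150,300)/4 ; scene (320,180)/5
sa=(150+311/4-.4,300+38/4-.4); sb=(150+585/4-.4,300+268/4-.4)
ca=(320+405/5-.4,180+240/5-.4); cb=(320+131/5-.4,180+132/5-.4)
for p,q in ((sa,ca),(sb,cb),(sa,cb),(sb,ca)): print(p,q,tri(s,p,c,q))
print('plane side',onz(s,[sa,sb],.038),'\nplane scene',onz(c,[ca,cb],.038))
# cradle base corners side crop
print('cradle side base z=.008',onz(s,[(150+p/4,300+q/4) for p,q in ((305,127),(520,318),(597,243))],.008))
# depth check near
cl=cloud(s)
for u,v in ((235,315),(262,338),(290,360)): print('depth',cl[v,u])
# loop / lid with wrist
cw=cloud(w); k=3.7; f=lambda u,v:(170+u/k,140+v/k)
print('base corners',onz(w,[f(38,22),f(583,58),f(553,556),f(60,530)],.01))
print('lid depth',cw[170+20,245], )
bolts=[f(*p) for p in((189,201),(363,211),(444,360),(358,490),(195,481),(108,341))]
print('bolts',onz(w,bolts,.057),onz(w,bolts,.057).mean(0))
print('corner bolts',onz(w,[f(73,68),f(543,96),f(519,527),f(92,503)],.012).mean(0))
m=cw[(cw[...,2]>.085)&(cw[...,2]<.105)&(abs(cw[...,0]-.5)<.1)&(abs(cw[...,1]-.1)<.15)]
print('loop top depth pts',len(m),m.mean(0) if len(m) else '',m.min(0),m.max(0))
print('tab',onz(w,[f(236,296),f(231,289)],.055))
```

```text
(227.35, 309.1) (400.6, 227.6) (array([0.5641, 0.2908, 0.0388]), np.float64(6.61959202496972e-05))
(295.85, 366.6) (345.8, 206.0) (array([0.3794, 0.2912, 0.0388]), np.float64(0.0012289998189732784))
(227.35, 309.1) (345.8, 206.0) (array([0.4733, 0.2727, 0.0969]), np.float64(0.1252454492040801))
(295.85, 366.6) (400.6, 227.6) (array([ 0.4664,  0.3104, -0.0163]), np.float64(0.1483157042915924))
plane side [[0.5647 0.2905 0.038 ]
 [0.3793 0.2905 0.038 ]] 
plane scene [[0.5634 0.2919 0.038 ]
 [0.3789 0.2927 0.038 ]]
cradle side base z=.008 [[0.5451 0.3158 0.008 ]
 [0.3954 0.3168 0.008 ]
 [0.3959 0.2669 0.008 ]]
depth [0.5399 0.2915 0.0429]
depth [0.4632 0.2925 0.0444]
depth [0.3929 0.2907 0.0451]
base corners [[ 0.5089  0.0666  0.01  ]
 [ 0.6564  0.0571  0.01  ]
 [ 0.6481 -0.0906  0.01  ]
 [ 0.499  -0.0822  0.01  ]]
lid depth [0.5802 0.029  0.0528]
bolts [[ 0.5591  0.0257  0.057 ]
 [ 0.6018  0.0233  0.057 ]
 [ 0.6208 -0.0149  0.057 ]
 [ 0.5974 -0.0504  0.057 ]
 [ 0.5549 -0.0479  0.057 ]
 [ 0.5358 -0.01    0.057 ]] [ 0.5783 -0.0124  0.057 ]
corner bolts [ 0.5779 -0.0128  0.012 ]
loop top depth pts 514 [ 0.5776 -0.0099  0.0936] [ 0.5697 -0.0249  0.0854] [0.5845 0.0004 0.0976]
tab [[0.5685 0.0013 0.055 ]
 [0.5674 0.0031 0.055 ]]
```

Run:
```python
from h import *
np.set_printoptions(precision=4,suppress=True)
s=load('side0');c=load('scene0');w=load('wrist0')
print('reagent base',onz(s,[(207,272)],0.0),onz(c,[(434,272)],0))
print('beaker',onz(s,[(350,166)],0),'rack top corners',onz(s,[(374,185),(402,193),(430,170)],.03))
print('pale small bar',onz(s,[(200,356),(184,423)],.005))
cw=cloud(w)
mask=((cw[...,2]>.087)&(cw[...,2]<.105)&(abs(cw[...,0]-.578)<.03)&(abs(cw[...,1]+.012)<.03))
P=cw[mask][:,:2]; print(mask.sum(),P.min(0),P.max(0))
r=cv2.minAreaRect((P*1000).astype(np.float32)); print(r)
m2=mask&(cw[...,2]>.094);P=cw[m2][:,:2];print(m2.sum(),P.mean(0),cv2.minAreaRect((P*1000).astype(np.float32)),np.percentile(cw[mask][:,2],[50,90,98]))
```

```text
reagent base [[0.6999 0.2422 0.    ]] [[0.7059 0.2251 0.    ]]
beaker [[ 0.7078 -0.2503  0.    ]] rack top corners [[ 0.5889 -0.1999  0.03  ]
 [ 0.519  -0.2208  0.03  ]
 [ 0.5184 -0.3417  0.03  ]]
pale small bar [[0.5424 0.3822 0.005 ]
 [0.4601 0.4797 0.005 ]]
495 [ 0.5697 -0.0249] [0.5845 0.0004]
((577.0882568359375, -12.227087020874023), (14.749256134033203, 25.295730590820312), 0.07066848874092102)
288 [ 0.5773 -0.0116] ((577.173828125, -11.914742469787598), (14.538473129272461, 17.621475219726562), 1.7839339971542358) [0.0945 0.0966 0.0971]
```

Emit:
{"op": "drive_tool", "data": {"commands": [{"tx": 0.04,"ty": -0.025,"rz": -10,"jaw": 0.5},{"tx": 0.08,"ty": -0.05,"rz": -20,"jaw": 0.5},{"tx": 0.12,"ty": -0.075,"rz": -30,"jaw": 0.5},{"tx": 0.16,"ty": -0.1,"rz": -40,"jaw": 0.5},{"tx": 0.2,"ty": -0.125,"rz": -50,"jaw": 0.5},{"tx": 0.24,"ty": -0.15,"rz": -60,"jaw": 0.5},{"tx": 0.27,"ty": -0.165,"rz": -70,"jaw": 0.5},{"tx": 0.291,"ty": -0.178,"rz": -80,"tz": 0.03,"jaw": 0.5},{"tx": 0.291,"ty": -0.178,"rz": -90,"tz": 0.06,"jaw": 0.5},{"tx": 0.291,"ty": -0.178,"rz": -90,"tz": 0.09,"jaw": 0.5},{"tx": 0.291,"ty": -0.178,"rz": -90,"tz": 0.09,"jaw": 0.5},{"tx": 0.291,"ty": -0.178,"rz": -90,"tz": 0.09,"jaw": 0.5}], "newtons": 40}}

```text
invalid input
```

Emit:
{"op": "drive_tool", "data": {"commands": [{"tx": 0.04,"ty": -0.025,"rz": -10,"jaw": 0.5},{"tx": 0.08,"ty": -0.05,"rz": -20,"jaw": 0.5},{"tx": 0.12,"ty": -0.075,"rz": -30,"jaw": 0.5},{"tx": 0.16,"ty": -0.1,"rz": -40,"jaw": 0.5},{"tx": 0.2,"ty": -0.125,"rz": -50,"jaw": 0.5},{"tx": 0.24,"ty": -0.15,"rz": -60,"jaw": 0.5},{"tx": 0.27,"ty": -0.165,"rz": -70,"jaw": 0.5},{"tx": 0.291,"ty": -0.178,"rz": -80,"tz": 0.03,"jaw": 0.5},{"tx": 0.291,"ty": -0.178,"rz": -90,"tz": 0.06,"jaw": 0.5},{"tx": 0.291,"ty": -0.178,"rz": -90,"tz": 0.09,"jaw": 0.5},{"tx": 0.291,"ty": -0.178,"rz": -90,"tz": 0.09,"jaw": 0.5}], "newtons": 40}}

```text
invalid input
```

Emit:
{"op": "drive_tool", "data": {"commands": [{"tx": 0.04,"ty": -0.025,"tz": 0.0,"rx": 0.0,"ry": 0.0,"rz": -10.0,"jaw": 0.5},{"tx": 0.08,"ty": -0.05,"tz": 0.0,"rx": 0.0,"ry": 0.0,"rz": -20.0,"jaw": 0.5}], "newtons": 40}}

```text
time_s: 0.4
ee_pos: [0.5992, 0.0805, 0.2181]
ee_rot: [-1.796, -2.577, 0.001]
ft_force: [0.5, 0.3, -0.1]
finger_gap: 0.0774
```

Emit:
{"op": "drive_tool", "data": {"commands": [{"tx": 0.04,"ty": -0.008,"tz": 0.0,"rx": 0.0,"ry": 0.0,"rz": -10.0,"jaw": 0.5},{"tx": 0.08,"ty": -0.016,"tz": 0.0,"rx": 0.0,"ry": 0.0,"rz": -20.0,"jaw": 0.5},{"tx": 0.12,"ty": -0.024,"tz": 0.0,"rx": 0.0,"ry": 0.0,"rz": -30.0,"jaw": 0.5},{"tx": 0.16,"ty": -0.032,"tz": 0.0,"rx": 0.0,"ry": 0.0,"rz": -40.0,"jaw": 0.5},{"tx": 0.2,"ty": -0.04,"tz": 0.0,"rx": 0.0,"ry": 0.0,"rz": -50.0,"jaw": 0.5},{"tx": 0.23,"ty": -0.046,"tz": 0.03,"rx": 0.0,"ry": 0.0,"rz": -60.0,"jaw": 0.5},{"tx": 0.242,"ty": -0.0486,"tz": 0.06,"rx": 0.0,"ry": 0.0,"rz": -70.0,"jaw": 0.5},{"tx": 0.242,"ty": -0.0486,"tz": 0.09,"rx": 0.0,"ry": 0.0,"rz": -70.0,"jaw": 0.5},{"tx": 0.242,"ty": -0.0486,"tz": 0.09,"rx": 0.0,"ry": 0.0,"rz": -70.0,"jaw": 0.5}], "newtons": 40}}

```text
time_s: 1.52
ee_pos: [0.47, 0.2895, 0.1265]
ee_rot: [0.0, -3.137, 0.005]
ft_force: [-1.0, -0.1, 0.2]
finger_gap: 0.0465
```

Run:
```python
from h import *
from rig import arm
snap('wrist','w1'); st=arm.state()
print(st['joint_pos'],st['ee_pos'],st['ee_rot'])
w=load('w1'); cw=cloud(w)
m=(cw[...,2]>.028)&(cw[...,2]<.055)&(abs(cw[...,1]-.291)<.04)&(cw[...,0]<.6)
print(m.sum())
```

```text
[-0.32303736  0.60549003 -0.41760003  1.80402371  0.32651936  0.80278108
  0.66611982] [0.47121684 0.29029537 0.12810942] [-4.03797540e-04 -3.13982315e+00  1.95927335e-03]
5211
```

View pics/w1.png

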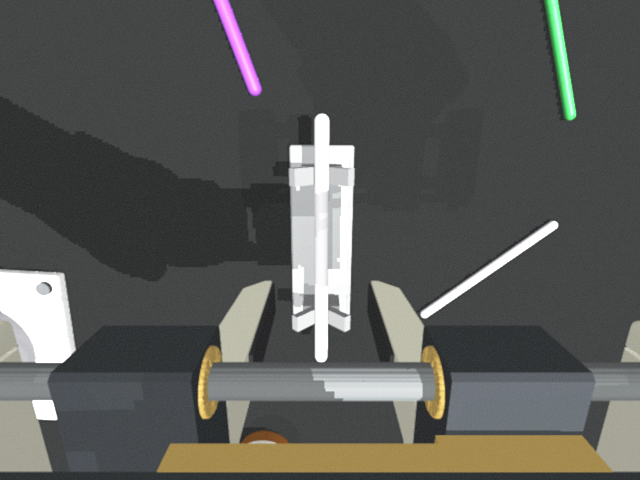

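The bar runs down the image at column 321, midway between the fingers (inner edges at columns 272 and 370), so I'm going down to grip it.

Emit:
{"op": "drive_tool", "data": {"commands": [{"tx": 0.0,"ty": 0.0,"tz": 0.04,"rx": 0.0,"ry": 0.0,"rz": 0.0,"jaw": 0.5},{"tx": 0.0,"ty": 0.0,"tz": 0.08,"rx": 0.0,"ry": 0.0,"rz": 0.0,"jaw": 0.5},{"tx": 0.0,"ty": 0.0,"tz": 0.109,"rx": 0.0,"ry": 0.0,"rz": 0.0,"jaw": 0.4},{"tx": 0.0,"ty": 0.0,"tz": 0.109,"rx": 0.0,"ry": 0.0,"rz": 0.0,"jaw": 0.2},{"tx": 0.0,"ty": 0.0,"tz": 0.109,"rx": 0.0,"ry": 0.0,"rz": 0.0,"jaw": 0.0},{"tx": 0.0,"ty": 0.0,"tz": 0.109,"rx": 0.0,"ry": 0.0,"rz": 0.0,"jaw": 0.0},{"tx": 0.0,"ty": 0.0,"tz": 0.109,"rx": 0.0,"ry": 0.0,"rz": 0.0,"jaw": 0.0},{"tx": 0.0,"ty": 0.0,"tz": 0.109,"rx": 0.0,"ry": 0.0,"rz": 0.0,"jaw": 0.0}], "newtons": 40}}

```text
time_s: 2.58
ee_pos: [0.4728, 0.2892, 0.0213]
ee_rot: [0.002, 3.139, -0.003]
ft_force: [0.8, -4.0, 7.1]
finger_gap: 0.0087
```

Emit:
{"op": "drive_tool", "data": {"commands": [{"tx": 0.0,"ty": 0.0,"tz": -0.02,"rx": 0.0,"ry": 0.0,"rz": 0.0,"jaw": 0.0},{"tx": 0.0,"ty": 0.0,"tz": -0.06,"rx": 0.0,"ry": 0.0,"rz": 0.0,"jaw": 0.0},{"tx": 0.0,"ty": 0.0,"tz": -0.1,"rx": 0.0,"ry": 0.0,"rz": 0.0,"jaw": 0.0},{"tx": 0.0,"ty": 0.0,"tz": -0.1,"rx": 0.0,"ry": 0.0,"rz": 0.0,"jaw": 0.0},{"tx": 0.0,"ty": 0.0,"tz": -0.1,"rx": 0.0,"ry": 0.0,"rz": 0.0,"jaw": 0.0}], "newtons": 40}}

```text
time_s: 3.2
ee_pos: [0.4711, 0.2903, 0.1194]
ee_rot: [-0.0, -3.141, 0.001]
ft_force: [0.4, -0.8, -0.7]
finger_gap: 0.0085
```

Run:
```python
from h import *
from rig import arm
snap('wrist','w2');snap('side','s2');st=arm.state()
print(st['ee_pos'],st['ee_rot'],st['ft_force'],st['finger_gap'],st['joint_pos'])
s=load('s2');cv2.imwrite('pics/s2c.png',cv2.resize(s['p'][180:400,180:380],None,fx=2.7,fy=2.7,interpolation=cv2.INTER_CUBIC))
```

```text
[0.47068875 0.29008676 0.11844495] [ 1.77766041e-05 -3.13930135e+00  2.33822194e-03] [ 0.21424315  0.07648799 -1.13062982] 0.008808440996483402 [-0.32456074  0.61849594 -0.41618881  1.81417845  0.3385709   0.78241003
  0.6551925 ]
```

View pics/s2c.png

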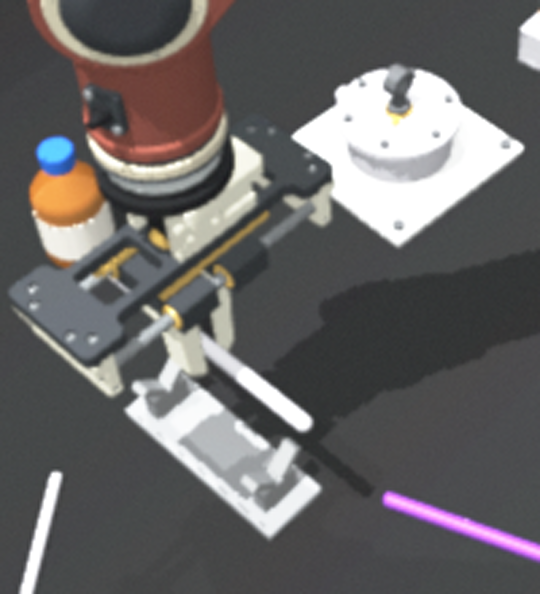

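View pics/w2.png

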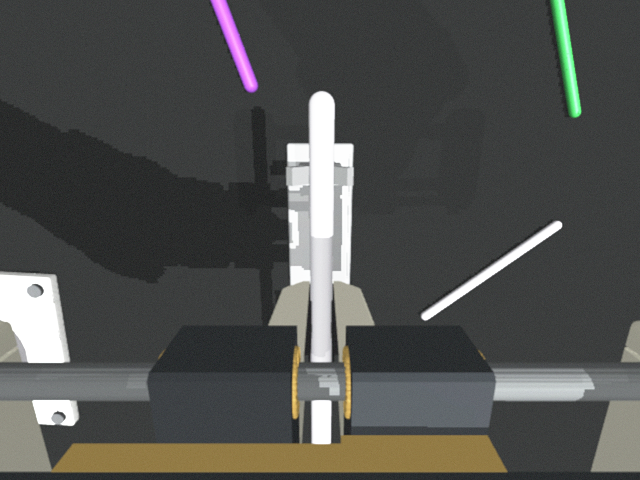

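The bar is held level and straight. Next: moving to the near side of the eye, still above loop height.

Emit:
{"op": "drive_tool", "data": {"commands": [{"tx": 0.012,"ty": -0.04,"tz": 0.0,"rx": 0.0,"ry": 0.0,"rz": 0.0,"jaw": 0.0},{"tx": 0.012,"ty": -0.09,"tz": 0.0,"rx": 0.0,"ry": 0.0,"rz": 0.0,"jaw": 0.0},{"tx": 0.012,"ty": -0.14,"tz": 0.0,"rx": 0.0,"ry": 0.0,"rz": 0.0,"jaw": 0.0},{"tx": 0.012,"ty": -0.19,"tz": 0.0,"rx": 0.0,"ry": 0.0,"rz": 0.0,"jaw": 0.0},{"tx": 0.012,"ty": -0.24,"tz": 0.0,"rx": 0.0,"ry": 0.0,"rz": 0.0,"jaw": 0.0},{"tx": 0.012,"ty": -0.28,"tz": 0.0,"rx": 0.0,"ry": 0.0,"rz": 0.0,"jaw": 0.0},{"tx": 0.012,"ty": -0.303,"tz": 0.02,"rx": 0.0,"ry": 0.0,"rz": 0.0,"jaw": 0.0},{"tx": 0.012,"ty": -0.303,"tz": 0.04,"rx": 0.0,"ry": 0.0,"rz": 0.0,"jaw": 0.0},{"tx": 0.012,"ty": -0.303,"tz": 0.0545,"rx": 0.0,"ry": 0.0,"rz": 0.0,"jaw": 0.0},{"tx": 0.012,"ty": -0.303,"tz": 0.0545,"rx": 0.0,"ry": 0.0,"rz": 0.0,"jaw": 0.0},{"tx": 0.012,"ty": -0.303,"tz": 0.0545,"rx": 0.0,"ry": 0.0,"rz": 0.0,"jaw": 0.0}], "newtons": 40}}

```text
time_s: 4.68
ee_pos: [0.4595, -0.012, 0.0651]
ee_rot: [0.001, -3.141, -0.0]
ft_force: [-0.3, 0.1, -0.8]
finger_gap: 0.0089
```

Run:
```python
from h import *
from rig import arm
st=arm.state()
snap('wrist','w3');snap('side','s3');snap('scene','c3')
print(st['ee_pos'],st['ee_rot'],st['ft_force'],st['moment'],st['finger_gap'],st['joint_pos'])
s=load('s3');cv2.imwrite('pics/s3c.png',cv2.resize(s['p'][180:280,270:410],None,fx=5.5,fy=5.5,interpolation=cv2.INTER_CUBIC))
s=load('c3');cv2.imwrite('pics/c3c.png',cv2.resize(s['p'][230:330,260:400],None,fx=5.5,fy=5.5,interpolation=cv2.INTER_CUBIC))
```

```text
[ 0.45951724 -0.01195871  0.06509135] [ 6.32448870e-04 -3.14113810e+00 -3.89610236e-04] [-0.34657118  0.07530025 -0.82440857] [ 0.12116026 -0.06130865  0.0579697 ] 0.008889797435757478 [ 0.23790005  0.59628268 -0.37805026  2.11240199  0.43941769  0.50818791
  1.10184103]
```

View pics/s3c.png

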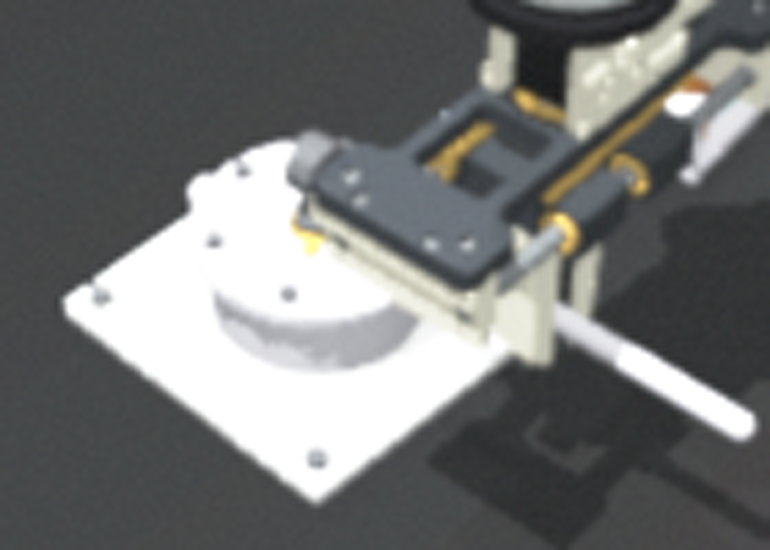

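View pics/c3c.png

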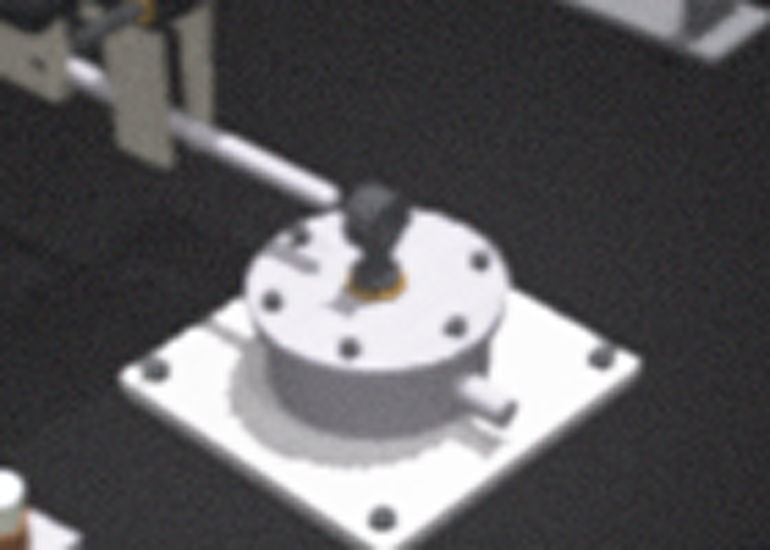

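View pics/w3.png

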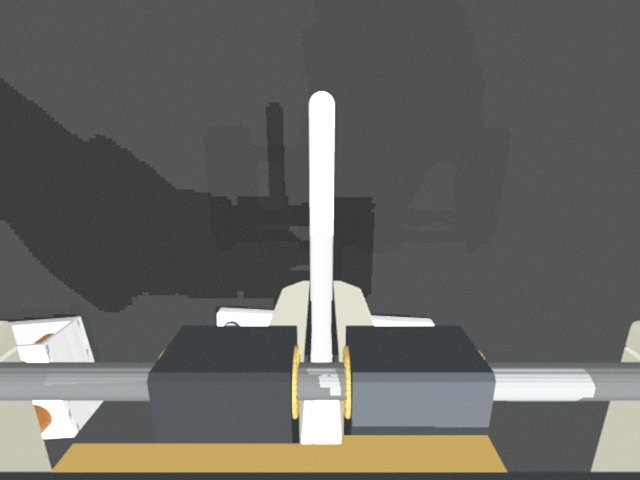

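Run:
```python
from h import *
np.set_printoptions(precision=1,suppress=True)
s=load('c3');k=5.5
f=lambda P:(proj(s,P)-[260,230]+.5)*k
print('pred loop c',f([.5775,-.0122,.084]),'top',f([.5775,-.0122,.0965]),'sides',f([[.5775,.0003,.084],[.5775,-.0247,.084]]))
print('pred bar tip/axis',f([[.555,-.012,.084],[.55,-.012,.084],[.51,-.012,.084],[.48,-.012,.084]]))
g=s['p'].astype(int);hsv=cv2.cvtColor(s['p'],cv2.COLOR_BGR2HSV)
# bar mask rows between finger and loop
L=[]
for u in range(293,319):
    col=s['p'][250:268,u].mean(1); i=np.where(col>110)[0]
    if len(i): L.append((u,250+i.min(),250+i.max(),np.average(np.arange(250,268),weights=np.clip(col-60,0,None))))
for l in L[::3]:
    # predicted axis row at that col
    xs=np.linspace(.47,.555,400);q=proj(s,np.c_[xs,xs*0-.012,xs*0+.084]);j=np.argmin(abs(q[:,0]-l[0]))
    print(l,'pred',q[j],xs[j])
# dark loop blob
sub=s['p'][258:290,315:342].max(2); print(sub)
```

```text
pred loop c [[379.3 221.7]] top [[378.6 195.9]] sides [[400.  206.9]
 [358.3 236.8]]
pred bar tip/axis [[336.5 200. ]
 [327.  195.3]
 [253.2 158.5]
 [199.8 131.9]]
(293, np.int64(251), np.int64(254), np.float64(252.3611111111111)) pred [293.  252.1] 0.47106516290726813
(296, np.int64(250), np.int64(256), np.float64(253.2032667876588)) pred [296.  253.6] 0.48065162907268166
(299, np.int64(254), np.int64(257), np.float64(255.38839590443686)) pred [299. 255.] 0.489812030075188
(302, np.int64(254), np.int64(259), np.float64(256.51488372093024)) pred [302.  256.6] 0.49918546365914784
(305, np.int64(256), np.int64(260), np.float64(257.9573590096286)) pred [305. 258.] 0.5083458646616541
(308, np.int64(257), np.int64(262), np.float64(259.47010119595217)) pred [308.  259.5] 0.5175062656641605
(311, np.int64(259), np.int64(263), np.float64(260.9878048780488)) pred [311. 261.] 0.5264536340852131
(314, np.int64(260), np.int64(265), np.float64(262.4933577645442)) pred [314.  262.5] 0.5354010025062657
(317, np.int64(262), np.int64(266), np.float64(263.97022446175)) pred [317. 264.] 0.5443483709273
[... 2920 characters left out ...]
 244 244 243 243 242]
 [243 243 243 240 234 217 181 162 160 147 143 136 137 147 166 176 189 222
  242 244 243 243 243 245 243 243 244]
 [243 243 240 228 215 186 168 164 161 166 174 182 202 214 228 234 238 241
  243 243 243 244 243 242 244 243 244]
 [243 243 241 240 234 216 191 177 169 192 228 238 243 242 245 247 245 245
  244 243 243 244 242 244 244 244 243]
 [242 243 245 244 244 241 236 218 206 227 240 244 245 245 245 245 244 244
  245 244 243 243 243 244 244 242 226]
 [243 245 245 245 246 247 246 241 238 242 244 245 246 244 244 245 244 243
  243 243 243 243 244 245 244 230 182]
 [245 245 245 245 246 246 246 245 245 246 247 246 243 243 243 244 244 242
  243 242 244 245 244 244 241 206 136]]
```

Run:
```python
from h import *
for nm,off in (('c3',None),('scene0',None),('side0',None)):
    s=load(nm)
    t=np.linspace(0,2*np.pi,60);P=np.concatenate([np.c_[t*0+.5775+d,-.0122+.0125*np.cos(t),.084+.0125*np.sin(t)] for d in(-.007,.007)])
    q=proj(s,P);print(nm,'pred bbox',q.min(0),q.max(0))
    h=cv2.convexHull(q.astype(np.float32))
    x0,y0=(q.min(0)-12).astype(int);im=cv2.resize(s['p'][y0:y0+50,x0:x0+50],None,fx=12,fy=12,interpolation=cv2.INTER_CUBIC)
    cv2.polylines(im,[((h-[x0,y0]+.5)*12).astype(int)],True,(0,255,0),1);cv2.imwrite(f'pics/ov_{nm}.png',im)
a=[cv2.imread(f'pics/ov_{n}.png')[:450,:400] for n in('c3','side0')];cv2.imwrite('pics/ov.png',np.hstack(a))
```

```text
c3 pred bbox [322.18160039 263.20129349] [334.70836747 276.45328612]
scene0 pred bbox [322.18160039 263.20129349] [334.70836747 276.45328612]
side0 pred bbox [320.57591965 202.67427465] [332.93755384 215.76483975]
```

View pics/ov.png

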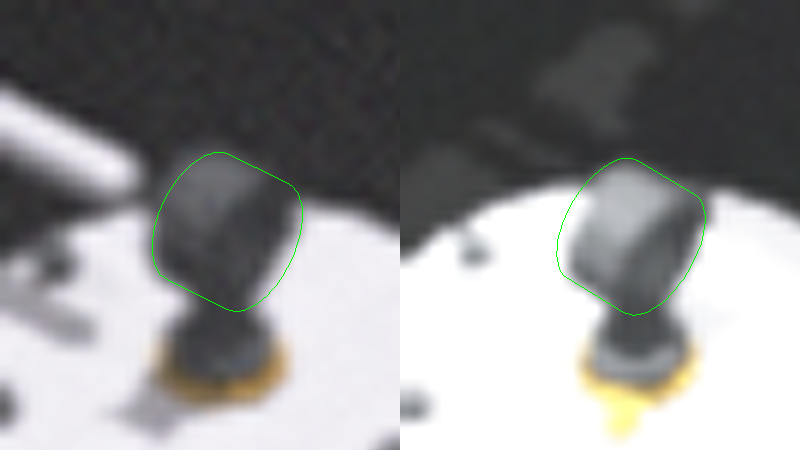

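Prediction and images agree to within about 1 mm for both the bar and the loop, so I'm sliding the bar in along world +x (tool −x).

Emit:
{"op": "drive_tool", "data": {"commands": [{"tx": -0.008,"ty": 0.0,"tz": 0.0,"rx": 0.0,"ry": 0.0,"rz": 0.0,"jaw": 0.0},{"tx": -0.014,"ty": 0.0,"tz": 0.0,"rx": 0.0,"ry": 0.0,"rz": 0.0,"jaw": 0.0},{"tx": -0.02,"ty": 0.0,"tz": 0.0,"rx": 0.0,"ry": 0.0,"rz": 0.0,"jaw": 0.0},{"tx": -0.02,"ty": 0.0,"tz": 0.0,"rx": 0.0,"ry": 0.0,"rz": 0.0,"jaw": 0.0}], "newtons": 40}}

```text
time_s: 5.32
ee_pos: [0.4803, -0.0122, 0.0651]
ee_rot: [0.0, 3.141, 0.0]
ft_force: [-0.6, -0.3, -1.4]
finger_gap: 0.0085
```

Emit:
{"op": "drive_tool", "data": {"commands": [{"tx": -0.006,"ty": 0.0,"tz": 0.0,"rx": 0.0,"ry": 0.0,"rz": 0.0,"jaw": 0.0},{"tx": -0.013,"ty": 0.0,"tz": 0.0,"rx": 0.0,"ry": 0.0,"rz": 0.0,"jaw": 0.0},{"tx": -0.02,"ty": 0.0,"tz": 0.0,"rx": 0.0,"ry": 0.0,"rz": 0.0,"jaw": 0.0},{"tx": -0.026,"ty": 0.0,"tz": 0.0,"rx": 0.0,"ry": 0.0,"rz": 0.0,"jaw": 0.0},{"tx": -0.026,"ty": 0.0,"tz": 0.0,"rx": 0.0,"ry": 0.0,"rz": 0.0,"jaw": 0.0}], "newtons": 40}}

```text
time_s: 5.95
ee_pos: [0.5061, -0.0121, 0.0651]
ee_rot: [0.0, 3.141, 0.0]
ft_force: [-0.2, 1.1, -0.3]
finger_gap: 0.0085
```

Run:
```python
from h import *
from rig import arm
st=arm.state()
snap('scene','c4');snap('side','s4')
print(st['ee_pos'],st['ee_rot'],st['ft_force'],st['moment'])
a=cv2.resize(load('c4')['p'][235:315,270:370],None,fx=4,fy=4,interpolation=cv2.INTER_CUBIC)
b=cv2.resize(load('s4')['p'][180:260,270:370],None,fx=4,fy=4,interpolation=cv2.INTER_CUBIC)
cv2.imwrite('pics/in.png',np.hstack([a,b]))
```

```text
[ 0.50612389 -0.0121232   0.06511657] [1.46837169e-04 3.14114768e+00 3.60045603e-04] [-0.19442728  1.08840662 -0.34474012] [ 0.04769521 -0.0837209  -0.06337087]
```

View pics/in.png

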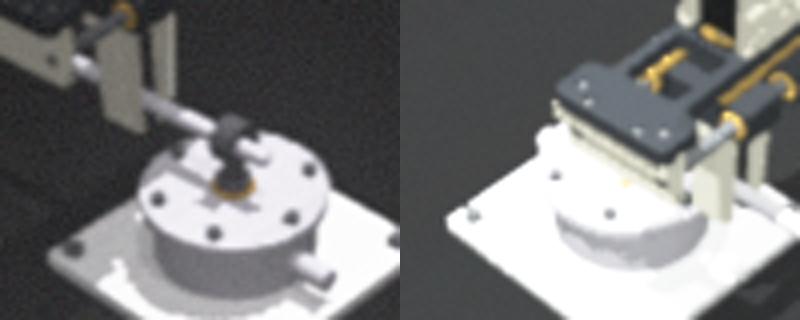

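The bar is through the loop: it shows on both sides of the eye in the left scene crop at about (170,110) and (258,158), with no contact force. Now sweeping clockwise about the screw axis in small arcs.

Emit:
{"op": "drive_tool", "data": {"commands": [{"tx": -0.0003,"ty": 0.0062,"tz": 0.0,"rx": 0.0,"ry": 0.0,"rz": 5.0,"jaw": 0.0},{"tx": -0.0011,"ty": 0.0124,"tz": 0.0,"rx": 0.0,"ry": 0.0,"rz": 10.0,"jaw": 0.0},{"tx": -0.0024,"ty": 0.0185,"tz": 0.0,"rx": 0.0,"ry": 0.0,"rz": 15.0,"jaw": 0.0},{"tx": -0.0043,"ty": 0.0245,"tz": 0.0,"rx": 0.0,"ry": 0.0,"rz": 20.0,"jaw": 0.0},{"tx": -0.0067,"ty": 0.0302,"tz": 0.0,"rx": 0.0,"ry": 0.0,"rz": 25.0,"jaw": 0.0},{"tx": -0.0067,"ty": 0.0302,"tz": 0.0,"rx": 0.0,"ry": 0.0,"rz": 25.0,"jaw": 0.0},{"tx": -0.0067,"ty": 0.0302,"tz": 0.0,"rx": 0.0,"ry": 0.0,"rz": 25.0,"jaw": 0.0}], "newtons": 40}}

```text
time_s: 6.92
ee_pos: [0.5116, 0.0178, 0.0651]
ee_rot: [-0.678, -3.067, 0.001]
ft_force: [-1.0, -0.5, -0.5]
finger_gap: 0.009
```

```bash
cat > look.py <<'E'
import sys
from h import *
from rig import arm
t=sys.argv[1]
np.set_printoptions(precision=3,suppress=True)
st=arm.state()
snap('scene','c'+t);snap('side','s'+t)
Rm=R.from_rotvec(st['ee_rot']).as_matrix();bx=-Rm[:,0]
print('pos',st['ee_pos'],'barclock deg',-np.degrees(np.arctan2(bx[1],bx[0])),'tilt',np.degrees(bx[2]))
p=np.array([.5775,-.0122]);r=p-st['ee_pos'][:2];yaw=np.arctan2(r[1],r[0]);print('r',np.linalg.norm(r),'clock from pos',-np.degrees(yaw))
f=st['ft_force'];tg=np.array([bx[1],-bx[0],0])
print('ft',f,'F along bar',f@bx,'lateral (cw +)',-(f@tg),'mom',st['moment'],'gap',st['finger_gap'],'t',st['time_s'],st['joint_pos'])
a=cv2.resize(load('c'+t)['p'][240:310,290:360],None,fx=5.7,fy=5.7,interpolation=cv2.INTER_CUBIC)
b=cv2.resize(load('s'+t)['p'][185:255,290:360],None,fx=5.7,fy=5.7,interpolation=cv2.INTER_CUBIC)
cv2.imwrite(f'pics/v{t}.png',np.hstack([a,b]))
E
python3 look.py 5
```

```text
pos [0.512 0.018 0.065] barclock deg 24.930507187498993 tilt -0.0484809222679301
r 0.07237945356003163 clock from pos 24.475432069514
ft [-0.962 -0.499 -0.473] F along bar -0.6616432328967803 lateral (cw +) -0.8577891643563824 mom [0.046 0.096 0.052] gap 0.009047611971001186 t 6.925 [ 0.098  0.634 -0.264  1.974  0.291  0.57   0.772]
```

View pics/v5.png

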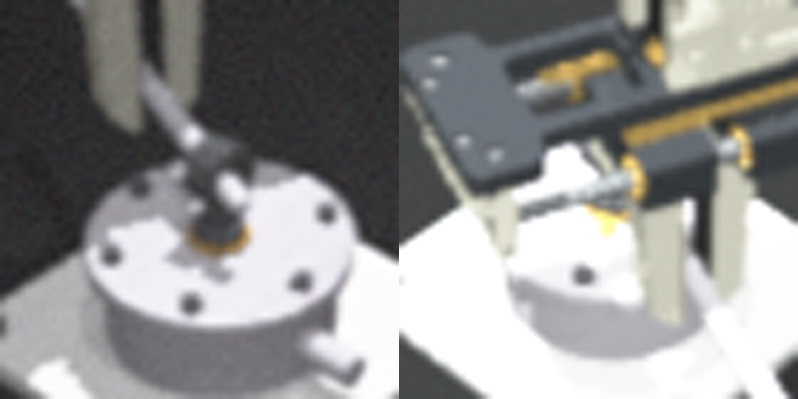

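Emit:
{"op": "drive_tool", "data": {"commands": [{"tx": -0.0001,"ty": 0.0037,"tz": 0.0,"rx": 0.0,"ry": 0.0,"rz": 3.0,"jaw": 0.0},{"tx": -0.0004,"ty": 0.0075,"tz": 0.0,"rx": 0.0,"ry": 0.0,"rz": 6.0,"jaw": 0.0},{"tx": -0.0009,"ty": 0.0112,"tz": 0.0,"rx": 0.0,"ry": 0.0,"rz": 9.0,"jaw": 0.0},{"tx": -0.0009,"ty": 0.0112,"tz": 0.0,"rx": 0.0,"ry": 0.0,"rz": 9.0,"jaw": 0.0}], "newtons": 40}}

```text
time_s: 7.52
ee_pos: [0.5173, 0.0276, 0.065]
ee_rot: [-0.917, -3.004, 0.001]
ft_force: [-1.1, -0.9, 0.3]
finger_gap: 0.009
```

```bash
python3 look.py 6
```

```text
pos [0.517 0.028 0.065] barclock deg 33.94030505098441 tilt -0.03934401942601273
r 0.07216173121650575 clock from pos 33.476160565468255
ft [-1.081 -0.879  0.34 ] F along bar -0.40643991150107645 lateral (cw +) -1.3330573661003389 mom [-0.098  0.199 -0.029] gap 0.008988998621684613 t 7.525 [ 0.049  0.637 -0.219  1.959  0.241  0.572  0.647]
```

View pics/v6.png

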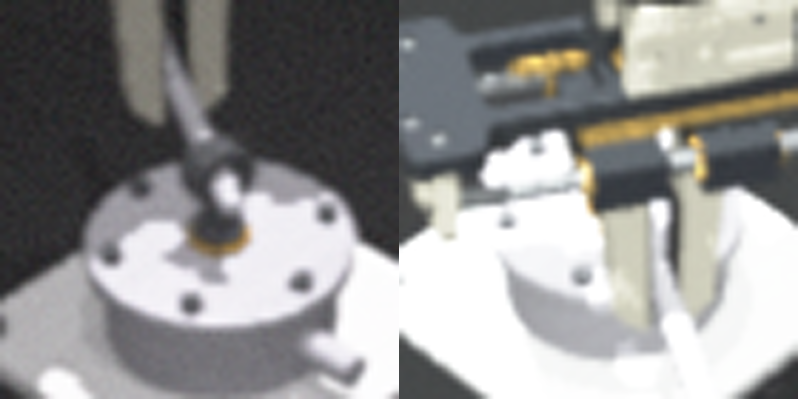

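Emit:
{"op": "drive_tool", "data": {"commands": [{"tx": 0.0,"ty": 0.0025,"tz": 0.0,"rx": 0.0,"ry": 0.0,"rz": 2.0,"jaw": 0.0},{"tx": -0.0002,"ty": 0.005,"tz": 0.0,"rx": 0.0,"ry": 0.0,"rz": 4.0,"jaw": 0.0},{"tx": -0.0002,"ty": 0.005,"tz": 0.0,"rx": 0.0,"ry": 0.0,"rz": 4.0,"jaw": 0.0}], "newtons": 40}}

```text
time_s: 8.0
ee_pos: [0.5206, 0.0319, 0.0651]
ee_rot: [-1.023, -2.97, 0.0]
ft_force: [-1.7, -1.1, -1.1]
finger_gap: 0.0086
```

```bash
cat > st.py <<'E'
from h import *
from rig import arm
np.set_printoptions(precision=3,suppress=True)
st=arm.state()
Rm=R.from_rotvec(st['ee_rot']).as_matrix();bx=-Rm[:,0]
f=st['ft_force'];tg=np.array([bx[1],-bx[0],0]);r=np.array([.5775,-.0122])-st['ee_pos'][:2]
print('pos',st['ee_pos'],'clock',-np.degrees(np.arctan2(bx[1],bx[0])),'frompos',-np.degrees(np.arctan2(r[1],r[0])),'along',f@bx,'lat',-(f@tg),'ft',f,'mom',st['moment'],'r',np.linalg.norm(r))
E
python3 st.py
```

```text
pos [0.521 0.032 0.065] clock 38.01056061678182 frompos 37.79090937525206 along -0.644857961812945 lat -1.89285812767471 ft [-1.674 -1.094 -1.096] mom [-0.12   0.258 -0.049] r 0.07201938587646506
```

Emit:
{"op": "drive_tool", "data": {"commands": [{"tx": 0.0,"ty": 0.0025,"tz": 0.0,"rx": 0.0,"ry": 0.0,"rz": 2.0,"jaw": 0.0},{"tx": -0.0002,"ty": 0.005,"tz": 0.0,"rx": 0.0,"ry": 0.0,"rz": 4.0,"jaw": 0.0},{"tx": -0.0002,"ty": 0.005,"tz": 0.0,"rx": 0.0,"ry": 0.0,"rz": 4.0,"jaw": 0.0}], "newtons": 40}}

```text
time_s: 8.38
ee_pos: [0.524, 0.0359, 0.0651]
ee_rot: [-1.126, -2.933, 0.0]
ft_force: [-3.1, 0.1, -0.8]
finger_gap: 0.0088
```

```bash
python3 st.py
```

```text
pos [0.524 0.036 0.065] clock 42.00554974707904 frompos 41.91821564936341 along -2.3851113907180737 lat -2.0108456046471326 ft [-3.118  0.102 -0.798] mom [-0.052  0.41  -0.064] r 0.07194799975706559
```

```bash
python3 look.py 7
```

```text
pos [0.524 0.036 0.065] barclock deg 42.00554974707904 tilt -0.009400305626100782
r 0.07194799975706559 clock from pos 41.91821564936341
ft [-3.118  0.102 -0.798] F along bar -2.3851113907180737 lateral (cw +) -2.0108456046471326 mom [-0.052  0.41  -0.064] gap 0.008789406292282743 t 8.375 [ 0.008  0.641 -0.178  1.94   0.196  0.577  0.537]
```

View pics/v7.png

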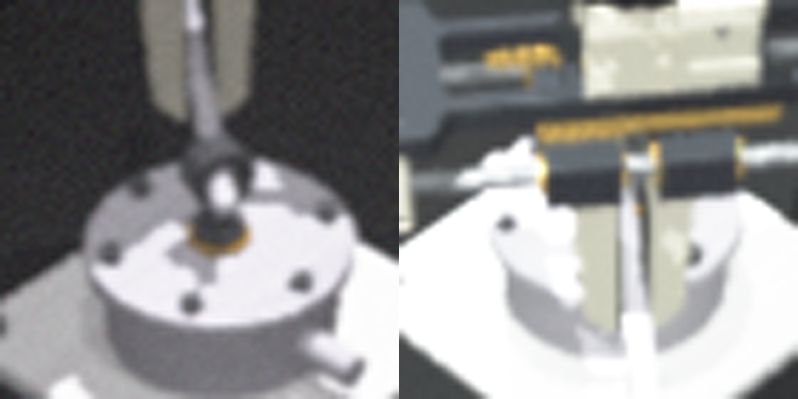

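Emit:
{"op": "drive_tool", "data": {"commands": [{"tx": 0.0,"ty": 0.0025,"tz": 0.0,"rx": 0.0,"ry": 0.0,"rz": 2.0,"jaw": 0.0},{"tx": -0.0002,"ty": 0.005,"tz": 0.0,"rx": 0.0,"ry": 0.0,"rz": 4.0,"jaw": 0.0},{"tx": -0.0002,"ty": 0.005,"tz": 0.0,"rx": 0.0,"ry": 0.0,"rz": 4.0,"jaw": 0.0},{"tx": -0.0002,"ty": 0.005,"tz": 0.0,"rx": 0.0,"ry": 0.0,"rz": 4.0,"jaw": 0.0}], "newtons": 40}}

```text
time_s: 8.98
ee_pos: [0.5269, 0.039, 0.065]
ee_rot: [-1.227, -2.891, 0.001]
ft_force: [-3.4, -1.1, -0.8]
finger_gap: 0.0089
```

```bash
python3 st.py; python3 -c "
from h import *
snap('wrist','w8');snap('wrist','w8b')"; python3 st.py
```

```text
pos [0.527 0.039 0.065] clock 46.00522668067845 frompos 45.33523792850481 along -1.5642124525085785 lat -3.243952036626743 ft [-3.421 -1.128 -0.806] mom [-0.307  0.682 -0.026] r 0.07192039173054213
pos [0.527 0.039 0.065] clock 46.003944838131396 frompos 45.3845170527013 along -2.299443242029174 lat -3.474125199296238 ft [-4.097 -0.759 -1.089] mom [-0.277  0.664 -0.044] r 0.07189484464737113
```

View pics/w8.png

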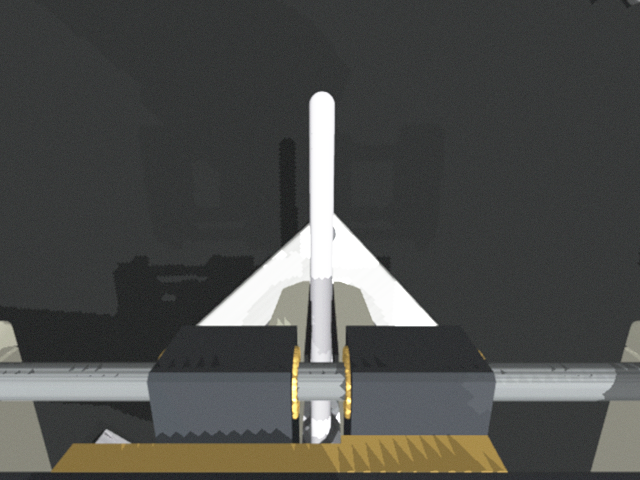

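Emit:
{"op": "drive_tool", "data": {"commands": [{"tx": 0.0,"ty": 0.0019,"tz": 0.0,"rx": 0.0,"ry": 0.0,"rz": 1.5,"jaw": 0.0},{"tx": -0.0001,"ty": 0.0037,"tz": 0.0,"rx": 0.0,"ry": 0.0,"rz": 3.0,"jaw": 0.0},{"tx": -0.0001,"ty": 0.0037,"tz": 0.0,"rx": 0.0,"ry": 0.0,"rz": 3.0,"jaw": 0.0},{"tx": -0.0001,"ty": 0.0037,"tz": 0.0,"rx": 0.0,"ry": 0.0,"rz": 3.0,"jaw": 0.0}], "newtons": 40}}

```text
time_s: 9.57
ee_pos: [0.5299, 0.0416, 0.0651]
ee_rot: [-1.303, -2.858, 0.001]
ft_force: [-4.1, -2.0, -0.3]
finger_gap: 0.009
```

```bash
python3 st.py; python3 look.py 9|tail -1
```

```text
pos [0.53  0.042 0.065] clock 49.00772337306374 frompos 48.4825464945132 along -1.1519584805807914 lat -4.413183052968643 ft [-4.087 -2.025 -0.313] mom [-0.405  0.901 -0.025] r 0.07184470917131362
ft [-4.087 -2.025 -0.313] F along bar -1.1519584805807914 lateral (cw +) -4.413183052968643 mom [-0.405  0.901 -0.025] gap 0.009037434758372207 t 9.575 [-0.025  0.645 -0.143  1.923  0.157  0.584  0.444]
```

View pics/v9.png

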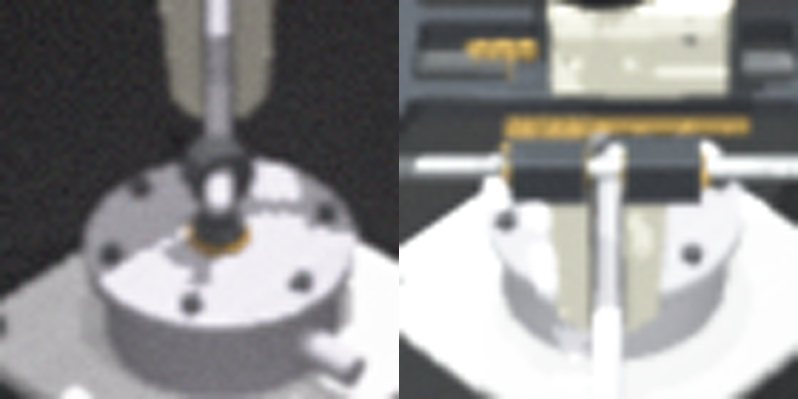

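Emit:
{"op": "drive_tool", "data": {"commands": [{"tx": 0.0,"ty": 0.0019,"tz": 0.0,"rx": 0.0,"ry": 0.0,"rz": 1.5,"jaw": 0.0},{"tx": -0.0001,"ty": 0.0037,"tz": 0.0,"rx": 0.0,"ry": 0.0,"rz": 3.0,"jaw": 0.0},{"tx": -0.0001,"ty": 0.0037,"tz": 0.0,"rx": 0.0,"ry": 0.0,"rz": 3.0,"jaw": 0.0},{"tx": -0.0001,"ty": 0.0037,"tz": 0.0,"rx": 0.0,"ry": 0.0,"rz": 3.0,"jaw": 0.0}], "newtons": 40}}

```text
time_s: 10.18
ee_pos: [0.5328, 0.0439, 0.0651]
ee_rot: [-1.377, -2.823, 0.001]
ft_force: [-4.8, -2.3, -0.9]
finger_gap: 0.0086
```

```bash
python3 st.py
```

```text
pos [0.533 0.044 0.065] clock 51.99446753359781 frompos 51.45518732168196 along -1.191312872520421 lat -5.214997159212676 ft [-4.843 -2.272 -0.879] mom [-0.426  0.942 -0.038] r 0.07178258877492802
```

Emit:
{"op": "drive_tool", "data": {"commands": [{"tx": 0.0,"ty": 0.0019,"tz": 0.0,"rx": 0.0,"ry": 0.0,"rz": 1.5,"jaw": 0.0},{"tx": -0.0001,"ty": 0.0037,"tz": 0.0,"rx": 0.0,"ry": 0.0,"rz": 3.0,"jaw": 0.0},{"tx": -0.0001,"ty": 0.0037,"tz": 0.0,"rx": 0.0,"ry": 0.0,"rz": 3.0,"jaw": 0.0},{"tx": -0.0001,"ty": 0.0037,"tz": 0.0,"rx": 0.0,"ry": 0.0,"rz": 3.0,"jaw": 0.0}], "newtons": 40}}

```text
time_s: 10.68
ee_pos: [0.5357, 0.0461, 0.0651]
ee_rot: [-1.45, -2.786, 0.001]
ft_force: [-4.0, -1.8, -0.7]
finger_gap: 0.0087
```

```bash
python3 st.py;python3 look.py 10|tail -1
python3 - <<'E'
from h import *
ims=[]
for n in('s4','s5','s10'):
    ims.append(cv2.resize(load(n)['p'][205:245,305:345],None,fx=6.6,fy=6.6,interpolation=cv2.INTER_CUBIC))
ims2=[cv2.resize(load(n)['p'][262:302,305:345],None,fx=6.6,fy=6.6,interpolation=cv2.INTER_CUBIC) for n in('c4','c9','c10')]
cv2.imwrite('pics/cmp.png',np.vstack([np.hstack(ims),np.hstack(ims2)]))
E
```

```text
pos [0.536 0.046 0.065] clock 54.985704717952835 frompos 54.386732291587386 along -0.8564811452638522 lat -4.285468675610078 ft [-4.001 -1.757 -0.732] mom [-0.507  0.947  0.025] r 0.07175554091024376
ft [-4.001 -1.757 -0.732] F along bar -0.8564811452638522 lateral (cw +) -4.285468675610078 mom [-0.507  0.947  0.025] gap 0.008744017518151506 t 10.675 [-0.052  0.651 -0.114  1.907  0.124  0.592  0.365]
```

View pics/cmp.png

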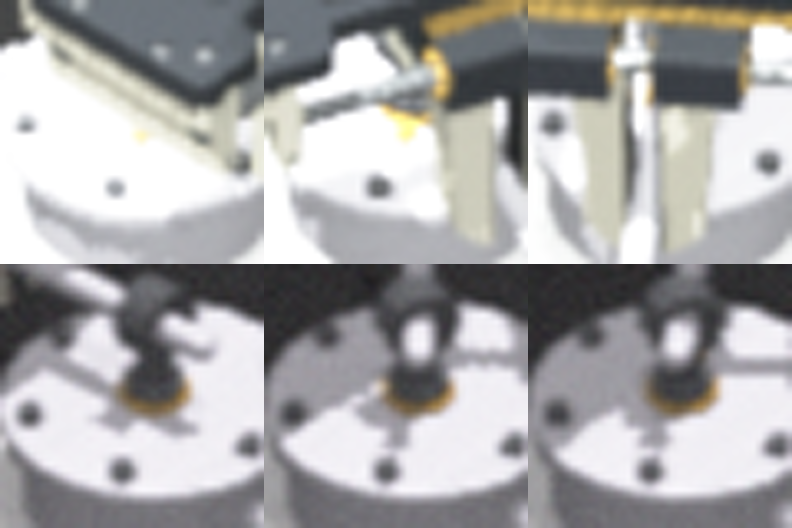

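Seated: the wrist moment has levelled off at about 1.0 to 1.07 N m, roughly 4.5 to 5 N at the handle. Backing the bar off inside its play, to where the side camera saw the tab before, lets me measure the tab directly.

Emit:
{"op": "drive_tool", "data": {"commands": [{"tx": -0.0011,"ty": -0.0124,"tz": 0.0,"rx": 0.0,"ry": 0.0,"rz": -10.0,"jaw": 0.0},{"tx": -0.0043,"ty": -0.0245,"tz": 0.0,"rx": 0.0,"ry": 0.0,"rz": -20.0,"jaw": 0.0},{"tx": -0.009,"ty": -0.0347,"tz": 0.0,"rx": 0.0,"ry": 0.0,"rz": -29.0,"jaw": 0.0},{"tx": -0.009,"ty": -0.0347,"tz": 0.0,"rx": 0.0,"ry": 0.0,"rz": -29.0,"jaw": 0.0},{"tx": -0.009,"ty": -0.0347,"tz": 0.0,"rx": 0.0,"ry": 0.0,"rz": -29.0,"jaw": 0.0}], "newtons": 40}}

```text
time_s: 11.4
ee_pos: [0.515, 0.02, 0.0657]
ee_rot: [0.709, 3.057, 0.004]
ft_force: [0.7, -1.3, -1.1]
finger_gap: 0.0086
```

```bash
python3 st.py;python3 look.py 11|tail -1
python3 - <<'E'
from h import *
ims=[cv2.resize(load(n)['p'][205:245,305:345],None,fx=6.6,fy=6.6,interpolation=cv2.INTER_CUBIC) for n in('side0','s5','s11')]
ims2=[cv2.resize(load(n)['p'][262:302,305:345],None,fx=6.6,fy=6.6,interpolation=cv2.INTER_CUBIC) for n in('c4','c5','c11')]
cv2.imwrite('pics/cmp2.png',np.vstack([np.hstack(ims),np.hstack(ims2)]))
for n in('side0','s5','s11'):
    c=load(n);hsv=cv2.cvtColor(c['p'],cv2.COLOR_BGR2HSV);m=(hsv[...,0]>15)&(hsv[...,0]<38)&(hsv[...,1]>40)
    v,u=np.where(m[215:232,310:345]);v=v+215;u=u+310
    k=v>=223; P=onz(c,np.c_[u,v],.055)
    rr=np.linalg.norm(P[:,:2]-[.578,-.0125],axis=1);j=rr>.0125
    w=hsv[v,u,1].astype(float)[j];q=np.average(P[j,:2],axis=0,weights=w)-[.578,-.0125]
    print(n,len(u),j.sum(),'tab ang',np.degrees(np.arctan2(q[1],q[0])),np.hypot(*q)*1e3)
E
```

```text
pos [0.515 0.02  0.066] clock 26.114654560313557 frompos 27.29234502400847 along 1.1771264506775685 lat -0.8963541545852499 ft [ 0.666 -1.325 -1.072] mom [-0.014 -0.113 -0.058] r 0.07029926886639742
ft [ 0.666 -1.325 -1.072] F along bar 1.1771264506775685 lateral (cw +) -0.8963541545852499 mom [-0.014 -0.113 -0.058] gap 0.008608347060691758 t 11.4 [ 0.091  0.635 -0.259  1.969  0.284  0.568  0.756]
side0 31 16 tab ang 135.48890098848736 15.123439390796307
s5 42 24 tab ang 179.83114616663926 7.3341853494433495
s11 34 13 tab ang 138.9288555018345 8.37439963464293
```

View pics/cmp2.png

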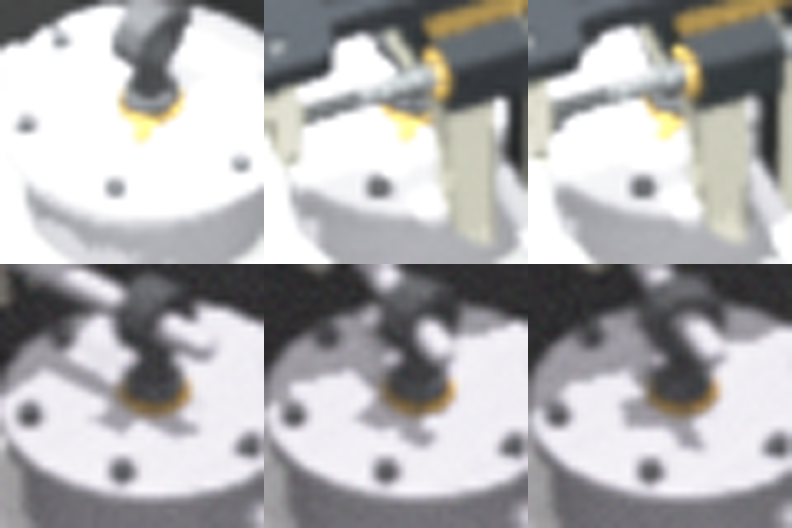

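Run:
```python
from h import *
np.set_printoptions(linewidth=200,precision=4,suppress=True)
for n in('side0','s5','s11'):
    p=load(n)['p'].astype(int); y=(p[...,2]-p[...,0]) # red-blue
    print(n);print(y[219:229,316:335])
    c=load(n);sub=np.clip(y[223:227,318:334]-25,0,None)
    v,u=np.mgrid[223:227,318:334];cu=(sub*u).sum()/sub.sum();cv_=(sub*v).sum()/sub.sum()
    P=onz(c,[(cu,cv_)],.055)[0];q=P[:2]-[.578,-.0125];print(cu,cv_,P,np.degrees(np.arctan2(q[1],q[0])),np.hypot(*q))
```

```text
side0
[[  0   0   0   0   0   0  10  41  -1  -7  -6  -6  -5  -6  -7  10  58   3   0]
 [  0   0   0   0   0   0  18  55   3  -9  -7  -6  -7  -5   2  57  68   0   0]
 [  0   0   0   0   0   0   6  86  57  23   7   0   0   8  58 114  51   0   0]
 [  0   0   0   0   0   0   1  45  99 111  96  79  67  82 105  66   1   0   0]
 [  0   0   0   0   0   0   0   1  26  82  99 101 103  72  27   1   0   0   0]
 [  0   0   0   0   0   0   0   0   2  46  89  84  13   1   0   0   0   0   0]
 [  0   0   0   0   0   0   0   0   2  57  97  62   1   0   0   0   0   0   0]
 [  0   0   0   0   0   0   0   0   0  19  41   7   0   0   0   0   0   0   0]
 [  0   0   0   0   0   0   0   0   0   0   0   0   0   0   0   0   0   0   0]
 [  0   0   0   0   0   0   0   0   0   0   0   0   0   0   0   0   0   0   0]]
326.57389937106916 223.74528301886792 [ 0.5675 -0.      0.055 ] 130.21629755324616 0.016326966207876634
s5
[[ -6  -8  -7  -8  -9  -9  -8  -7  -7  -6  -5  -4  -4   5  39  85  66  17  -6]
 [ -6  -6  -6  -7  -8  -6  11  13   2  -7  -7  -7  -7   2  15  28  18  -1  -6]
 [ -7  -6  -6  -7  -5   0  29  93  62 
[... 889 characters left out ...]
 85  54  27  10   2  11  13   9   4   4  11  13]
 [  0   0   0   0   0   0   0  38 100 105  99  68  29  16  13  14  13  15  18]
 [  0   0   0   0   0   0   0   0  29  86  97 108  57  21  14  16  16  17  17]
 [  0   0   0   0   0   0   0   0  23  84  94  69  21  16  14  16  16  18  16]
 [  0   0   0   0   0   0   0   0  36  85  66   2   1  11  14  15  17  19  17]
 [  0   0   0   0   0   0   0   0   2  16   4   0   0   7  14  17  18  17  17]
 [  0   0   0   0   0   0   0   0   0   0   0   0   0   6  15  18  17  17  16]
 [  0   0   0   0   0   0   0   0   0   0   0   0   0   6  17  17  18  16  17]]
325.964552238806 223.73880597014926 [0.5685 0.0008 0.055 ] 125.49317658993034 0.01639108310649514
```

The tab centroid in side-view row 225 moved from column 326.05 to 325.16, about 2 mm, so the washer is being dragged but still short of 3 to 4 mm. The same arc plus about 4.5° more should add roughly 1.4 mm.

Emit:
{"op": "drive_tool", "data": {"commands": [{"tx": -0.0011,"ty": 0.0124,"tz": 0.0,"rx": 0.0,"ry": 0.0,"rz": 10.0,"jaw": 0.0},{"tx": -0.0043,"ty": 0.0245,"tz": 0.0,"rx": 0.0,"ry": 0.0,"rz": 20.0,"jaw": 0.0},{"tx": -0.0066,"ty": 0.0302,"tz": 0.0,"rx": 0.0,"ry": 0.0,"rz": 25.0,"jaw": 0.0},{"tx": -0.009,"ty": 0.0347,"tz": 0.0,"rx": 0.0,"ry": 0.0,"rz": 29.0,"jaw": 0.0},{"tx": -0.0102,"ty": 0.0368,"tz": 0.0,"rx": 0.0,"ry": 0.0,"rz": 31.0,"jaw": 0.0},{"tx": -0.0119,"ty": 0.0395,"tz": 0.0,"rx": 0.0,"ry": 0.0,"rz": 33.5,"jaw": 0.0},{"tx": -0.0119,"ty": 0.0395,"tz": 0.0,"rx": 0.0,"ry": 0.0,"rz": 33.5,"jaw": 0.0},{"tx": -0.0119,"ty": 0.0395,"tz": 0.0,"rx": 0.0,"ry": 0.0,"rz": 33.5,"jaw": 0.0}], "newtons": 40}}

```text
time_s: 12.5
ee_pos: [0.5395, 0.0494, 0.0648]
ee_rot: [-1.557, -2.726, 0.002]
ft_force: [-5.2, -1.5, -0.2]
finger_gap: 0.0088
```

```bash
python3 st.py
```

```text
pos [0.54  0.049 0.065] clock 59.48280823771444 frompos 58.32570094694099 along -1.3777094797037301 lat -5.211361617836632 ft [-5.189 -1.459 -0.152] mom [-0.35   1.04   0.037] r 0.07233491731878361
```

Emit:
{"op": "drive_tool", "data": {"commands": [{"tx": -0.0011,"ty": -0.0124,"tz": 0.0,"rx": 0.0,"ry": 0.0,"rz": -10.0,"jaw": 0.0},{"tx": -0.0043,"ty": -0.0245,"tz": 0.0,"rx": 0.0,"ry": 0.0,"rz": -20.0,"jaw": 0.0},{"tx": -0.009,"ty": -0.0347,"tz": 0.0,"rx": 0.0,"ry": 0.0,"rz": -29.0,"jaw": 0.0},{"tx": -0.0102,"ty": -0.0368,"tz": 0.0,"rx": 0.0,"ry": 0.0,"rz": -31.0,"jaw": 0.0},{"tx": -0.0102,"ty": -0.0368,"tz": 0.0,"rx": 0.0,"ry": 0.0,"rz": -31.0,"jaw": 0.0}], "newtons": 40}}

```text
time_s: 13.12
ee_pos: [0.516, 0.0224, 0.0656]
ee_rot: [0.776, 3.041, 0.004]
ft_force: [0.7, 0.0, -0.6]
finger_gap: 0.0089
```

```bash
python3 st.py;python3 look.py 12|tail -1
python3 - <<'E'
from h import *
np.set_printoptions(linewidth=200)
for n in('s5','s11','s12'):
    p=load(n)['p'].astype(int); y=(p[...,2]-p[...,0])
    print(n);print(y[221:227,316:330])
E
```

```text
pos [0.516 0.022 0.066] clock 28.622084876988527 frompos 29.360184610157148 along 0.5811311692677472 lat 0.34985672077884766 ft [ 0.679  0.028 -0.598] mom [ 0.006 -0.046 -0.01 ] r 0.07060120053991356
ft [ 0.679  0.028 -0.598] F along bar 0.5811311692677472 lateral (cw +) 0.34985672077884766 mom [ 0.006 -0.046 -0.01 ] gap 0.008872996688066431 t 13.125 [ 0.078  0.635 -0.246  1.966  0.27   0.568  0.722]
s5
[[ -7  -6  -6  -7  -5   0  29  93  62  28   9   0   0  12]
 [ -5  -4  -1   0   0   0   1  43 100 111 102  72  62  74]
 [  0   0   0   0   0   0   0   1  24  81  99 101 103  80]
 [  0   0   0   0   0   0   0   0   2  45  89  81  15   5]
 [  0   0   0   0   0   0   0   0   1  49  92  60   1   0]
 [  0   0   0   0   0   0   0   0   0  11  34   5   0   0]]
s11
[[ -4  -1   0   0   0   0   7  85  54  27  10   2  11  13]
 [  0   0   0   0   0   0   0  38 100 105  99  68  29  16]
 [  0   0   0   0   0   0   0   0  29  86  97 108  57  21]
 [  0   0   0   0   0   0   0   0  23  84  94  69  21  16]
 [  0   0   0   0   0   0   0   0  36  85  66   2   1  11]
 [  0   0   0   0   0   0   0   0   2  16   4   0   0   7]]
s12
[[  0   0   0   0   0   0   6  87  65  34  17   8   4   0]
 [  0   0   0   0   0   0   0  48  97  97  91  39  14  13]
 [  0   0   0   0   0   0   0   4  67  83  99  71  20  16]
 [  0   0   0   0   0   0   0   2  68  89 102  65  20  18]
 [  0   0   0   0   0   0   0   6  76  90  54  30  17  16]
 [  0   0   0   0   0   0   0   0   3   6   0   1  15  17]]
```

View pics/v12.png

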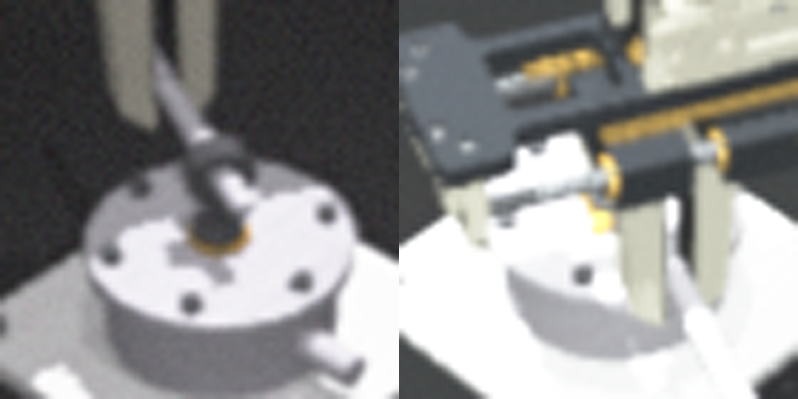

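Tab edge shift is now about 1.4 px, or 3.2–3.4 mm, which agrees with the extra sweep. Next I'll line the bar up with the hole, draw it out, and check from above with the wrist camera.

Emit:
{"op": "drive_tool", "data": {"commands": [{"tx": -0.0005,"ty": 0.0087,"tz": 0.0,"rx": 0.0,"ry": 0.0,"rz": 7.0,"jaw": 0.0},{"tx": -0.0019,"ty": 0.0167,"tz": 0.0,"rx": 0.0,"ry": 0.0,"rz": 13.5,"jaw": 0.0},{"tx": -0.0019,"ty": 0.0167,"tz": 0.0,"rx": 0.0,"ry": 0.0,"rz": 13.5,"jaw": 0.0}], "newtons": 40}}

```text
time_s: 13.6
ee_pos: [0.5242, 0.0366, 0.0652]
ee_rot: [1.123, 2.934, 0.0]
ft_force: [-1.1, 0.1, -1.0]
finger_gap: 0.0085
```

Emit:
{"op": "drive_tool", "data": {"commands": [{"tx": 0.008,"ty": 0.0,"tz": 0.0,"rx": 0.0,"ry": 0.0,"rz": 0.0,"jaw": 0.0},{"tx": 0.018,"ty": 0.0,"tz": 0.0,"rx": 0.0,"ry": 0.0,"rz": 0.0,"jaw": 0.0},{"tx": 0.03,"ty": 0.0,"tz": 0.0,"rx": 0.0,"ry": 0.0,"rz": 0.0,"jaw": 0.0},{"tx": 0.042,"ty": 0.0,"tz": 0.0,"rx": 0.0,"ry": 0.0,"rz": 0.0,"jaw": 0.0},{"tx": 0.055,"ty": 0.0,"tz": 0.0,"rx": 0.0,"ry": 0.0,"rz": 0.0,"jaw": 0.0},{"tx": 0.055,"ty": 0.0,"tz": 0.0,"rx": 0.0,"ry": 0.0,"rz": 0.0,"jaw": 0.0}], "newtons": 40}}

```text
time_s: 14.35
ee_pos: [0.4819, 0.0735, 0.0652]
ee_rot: [-1.122, -2.933, 0.0]
ft_force: [0.9, -0.6, -1.7]
finger_gap: 0.009
```

```bash
python3 st.py;python3 look.py 13|tail -1
```

```text
pos [0.482 0.074 0.065] clock 41.86058431354303 frompos 41.89234169854347 along 1.0924522697225012 lat 0.16972571554569935 ft [ 0.926 -0.602 -1.664] mom [ 0.085 -0.056 -0.019] r 0.12838960101414218
ft [ 0.926 -0.602 -1.664] F along bar 1.0924522697225012 lateral (cw +) 0.16972571554569935 mom [ 0.085 -0.056 -0.019] gap 0.008984793287594318 t 14.35 [-0.084  0.602 -0.165  2.042  0.19   0.512  0.454]
```

View pics/v13.png

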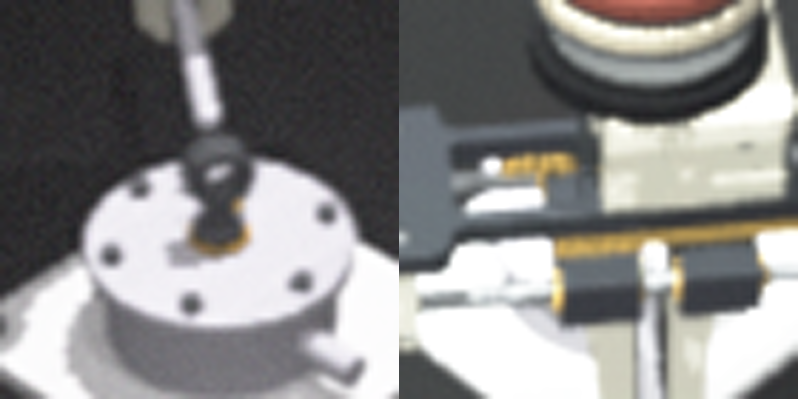

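Emit:
{"op": "drive_tool", "data": {"commands": [{"tx": 0.01,"ty": 0.0,"tz": -0.03,"rx": 0.0,"ry": 0.0,"rz": 0.0,"jaw": 0.0},{"tx": 0.02,"ty": 0.02,"tz": -0.055,"rx": 0.0,"ry": 0.0,"rz": -6.0,"jaw": 0.0},{"tx": 0.05,"ty": 0.05,"tz": -0.055,"rx": 0.0,"ry": 0.0,"rz": -14.0,"jaw": 0.0},{"tx": 0.08,"ty": 0.08,"tz": -0.055,"rx": 0.0,"ry": 0.0,"rz": -22.0,"jaw": 0.0},{"tx": 0.11,"ty": 0.11,"tz": -0.055,"rx": 0.0,"ry": 0.0,"rz": -30.0,"jaw": 0.0},{"tx": 0.135,"ty": 0.135,"tz": -0.055,"rx": 0.0,"ry": 0.0,"rz": -37.0,"jaw": 0.0},{"tx": 0.1529,"ty": 0.1549,"tz": -0.055,"rx": 0.0,"ry": 0.0,"rz": -42.0,"jaw": 0.0},{"tx": 0.1529,"ty": 0.1549,"tz": -0.055,"rx": 0.0,"ry": 0.0,"rz": -42.0,"jaw": 0.0},{"tx": 0.1529,"ty": 0.1549,"tz": -0.055,"rx": 0.0,"ry": 0.0,"rz": -42.0,"jaw": 0.0}], "newtons": 40}}

```text
time_s: 15.58
ee_pos: [0.4735, 0.2877, 0.1198]
ee_rot: [-0.005, -3.141, 0.003]
ft_force: [0.2, 0.2, -0.8]
finger_gap: 0.0083
```

```bash
python3 st.py; python3 look.py 14|tail -1
python3 - <<'E'
from h import *
np.set_printoptions(linewidth=200)
snap('wrist','w14')
for n in('side0','s14'):
    p=load(n)['p'].astype(int); y=(p[...,2]-p[...,0])
    print(n);print(y[217:228,318:336])
cv2.imwrite('pics/s14c.png',np.hstack([cv2.resize(load(n)['p'][200:240,305:345],None,fx=10,fy=10,interpolation=cv2.INTER_CUBIC) for n in('side0','s14')]))
E
```

```text
pos [0.474 0.288 0.12 ] clock 0.17802863874651365 frompos 70.87862387974967 along 0.17851500970383635 lat 0.18239642818066226 ft [ 0.179  0.182 -0.765] mom [ 0.074 -0.018  0.018] r 0.317408003980821
ft [ 0.179  0.182 -0.765] F along bar 0.17851500970383635 lateral (cw +) 0.18239642818066226 mom [ 0.074 -0.018  0.018] gap 0.008270922472683627 t 15.575 [-0.339  0.613 -0.384  1.811  0.314  0.779  0.682]
side0
[[  0   0   0   0   0   2  -3  -4  -5  -4  -4  -5  -6  -6  -3  -2  -1   0]
 [  0   0   0   0   2  21   0  -6  -4  -5  -6  -5  -4   3  25   2   0   0]
 [  0   0   0   0  10  41  -1  -7  -6  -6  -5  -6  -7  10  58   3   0   0]
 [  0   0   0   0  18  55   3  -9  -7  -6  -7  -5   2  57  68   0   0   0]
 [  0   0   0   0   6  86  57  23   7   0   0   8  58 114  51   0   0   0]
 [  0   0   0   0   1  45  99 111  96  79  67  82 105  66   1   0   0   0]
 [  0   0   0   0   0   1  26  82  99 101 103  72  27   1   0   0   0   0]
 [  0   0   0   0   0   0   2  46  89  84  13   1   0   0   0   0   0   0]
 [  0   0   0   0   0   0   2  57  97  62   1   0   0   0   0   0   0   0]
 [  0   0   0  
[... 265 characters left out ...]
 -6   2  23   2  -2  -3]
 [  0   0   0   0  11  45   0  -6  -5  -6  -8  -8  -7   7  58   8  -1  -1]
 [  0   0   0   0  16  70   8  -6  -6  -7  -8  -8  -4  43  82   7   0   0]
 [  0   0   0   0   5  85  66  33  12  -1   0  15  45 108  56   1   0   0]
 [  0   0   0   0   0  47  97  97  99  56  59 109 109  62   1   0   0   0]
 [  0   0   0   0   0   4  65  83 104 113  94  77  28   1   0   0   0   0]
 [  0   0   0   0   0   2  67  91  97  47   6   1   0   0   0   0   0   0]
 [  0   0   0   0   0   6  77  90  34   0   0   0   0   0   0   0   0   0]
 [  0   0   0   0   0   0   3   6   0   0   0   0   0   0   0   0   0   0]
 [  0   0   0   0   0   0   0   0   0   0   0   0   0   0   0   0   0   0]]
```

View pics/s14c.png

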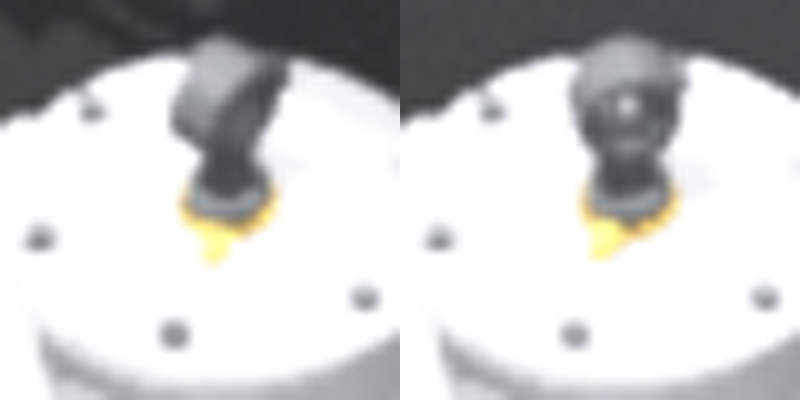

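View pics/w14.png

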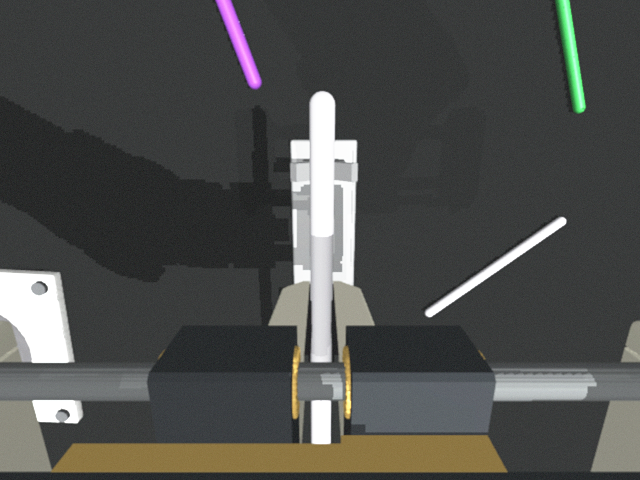

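The tab tip moved from (215,262) to (200,258) in the 10x crops, about 1.5 px or 3.3–3.5 mm. The bar sits about 3 mm off the cradle's centreline (column 321 against 324), so I'll correct that and lower it.

Emit:
{"op": "drive_tool", "data": {"commands": [{"tx": 0.0018,"ty": 0.003,"tz": 0.03,"rx": 0.0,"ry": 0.0,"rz": 0.0,"jaw": 0.0},{"tx": 0.0018,"ty": 0.003,"tz": 0.065,"rx": 0.0,"ry": 0.0,"rz": 0.0,"jaw": 0.0},{"tx": 0.0018,"ty": 0.003,"tz": 0.085,"rx": 0.0,"ry": 0.0,"rz": 0.0,"jaw": 0.0},{"tx": 0.0018,"ty": 0.003,"tz": 0.085,"rx": 0.0,"ry": 0.0,"rz": 0.0,"jaw": 0.0}], "newtons": 40}}

```text
time_s: 16.23
ee_pos: [0.4706, 0.291, 0.0339]
ee_rot: [-0.002, -3.139, 0.004]
ft_force: [0.0, 0.1, -0.4]
finger_gap: 0.009
```

Emit:
{"op": "drive_tool", "data": {"commands": [{"tx": 0.0,"ty": 0.0,"tz": 0.007,"rx": 0.0,"ry": 0.0,"rz": 0.0,"jaw": 0.0},{"tx": 0.0,"ty": 0.0,"tz": 0.013,"rx": 0.0,"ry": 0.0,"rz": 0.0,"jaw": 0.0},{"tx": 0.0,"ty": 0.0,"tz": 0.013,"rx": 0.0,"ry": 0.0,"rz": 0.0,"jaw": 0.0}], "newtons": 40}}

```text
time_s: 16.6
ee_pos: [0.4722, 0.2917, 0.0238]
ee_rot: [0.002, 3.14, -0.002]
ft_force: [-1.1, -2.4, 6.7]
finger_gap: 0.0088
```

Emit:
{"op": "drive_tool", "data": {"commands": [{"tx": 0.0,"ty": 0.0,"tz": 0.0,"rx": 0.0,"ry": 0.0,"rz": 0.0,"jaw": 0.15},{"tx": 0.0,"ty": 0.0,"tz": 0.0,"rx": 0.0,"ry": 0.0,"rz": 0.0,"jaw": 0.3},{"tx": 0.0,"ty": 0.0,"tz": 0.0,"rx": 0.0,"ry": 0.0,"rz": 0.0,"jaw": 0.5},{"tx": 0.0,"ty": 0.0,"tz": 0.0,"rx": 0.0,"ry": 0.0,"rz": 0.0,"jaw": 0.5},{"tx": 0.0,"ty": 0.0,"tz": -0.03,"rx": 0.0,"ry": 0.0,"rz": 0.0,"jaw": 0.5},{"tx": 0.0,"ty": 0.0,"tz": -0.08,"rx": 0.0,"ry": 0.0,"rz": 0.0,"jaw": 0.5},{"tx": 0.0,"ty": 0.0,"tz": -0.13,"rx": 0.0,"ry": 0.0,"rz": 0.0,"jaw": 0.5},{"tx": 0.0,"ty": 0.0,"tz": -0.18,"rx": 0.0,"ry": 0.0,"rz": 0.0,"jaw": 0.5},{"tx": 0.0,"ty": 0.0,"tz": -0.18,"rx": 0.0,"ry": 0.0,"rz": 0.0,"jaw": 0.5}], "newtons": 40}}

```text
time_s: 17.73
ee_pos: [0.4732, 0.2949, 0.2063]
ee_rot: [-0.0, 3.134, 0.009]
ft_force: [0.4, 0.2, -0.5]
finger_gap: 0.0462
```

Emit:
{"op": "drive_tool", "data": {"commands": [{"tx": -0.02,"ty": -0.033,"tz": -0.01,"rx": 0.0,"ry": 0.0,"rz": 10.0,"jaw": 0.5},{"tx": -0.04,"ty": -0.066,"tz": -0.0175,"rx": 0.0,"ry": 0.0,"rz": 20.0,"jaw": 0.5},{"tx": -0.06,"ty": -0.1,"tz": -0.0175,"rx": 0.0,"ry": 0.0,"rz": 30.0,"jaw": 0.5},{"tx": -0.08,"ty": -0.133,"tz": -0.0175,"rx": 0.0,"ry": 0.0,"rz": 40.0,"jaw": 0.5},{"tx": -0.1,"ty": -0.166,"tz": -0.0175,"rx": 0.0,"ry": 0.0,"rz": 50.0,"jaw": 0.5},{"tx": -0.12,"ty": -0.2,"tz": -0.0175,"rx": 0.0,"ry": 0.0,"rz": 60.0,"jaw": 0.5},{"tx": -0.14,"ty": -0.233,"tz": -0.0175,"rx": 0.0,"ry": 0.0,"rz": 70.0,"jaw": 0.5},{"tx": -0.16,"ty": -0.266,"tz": -0.0175,"rx": 0.0,"ry": 0.0,"rz": 80.0,"jaw": 0.5},{"tx": -0.178,"ty": -0.291,"tz": -0.0175,"rx": 0.0,"ry": 0.0,"rz": 90.0,"jaw": 0.5},{"tx": -0.178,"ty": -0.291,"tz": -0.0175,"rx": 0.0,"ry": 0.0,"rz": 90.0,"jaw": 0.5},{"tx": -0.178,"ty": -0.291,"tz": -0.0175,"rx": 0.0,"ry": 0.0,"rz": 90.0,"jaw": 0.5}], "newtons": 40}}

```text
time_s: 19.1
ee_pos: [0.6482, 0.0034, 0.2184]
ee_rot: [-2.216, -2.223, 0.002]
ft_force: [0.8, 0.4, -0.8]
finger_gap: 0.0463
```

```bash
python3 - <<'E'
from h import *
from rig import arm
np.set_printoptions(precision=4,suppress=True)
for n in('wrist','side','scene'): snap(n,n[0]+'f')
print(arm.state()['ee_pos'],arm.state()['qd'].round(3))
ctr=np.array([.5778,-.0122])
ang=[]
for n in('wrist0','wf'):
    c=load(n);cw=cloud(c);hsv=cv2.cvtColor(c['p'],cv2.COLOR_BGR2HSV)
    m=(hsv[...,0]>12)&(hsv[...,0]<35)&(hsv[...,1]>110)
    m[:160]=0;m[280:]=0;v,u=np.where(m);P=onz(c,np.c_[u,v],.055)[:,:2]
    # centre from lid bolts/collar: use dark bolt heads
    g=cv2.cvtColor(c['p'],cv2.COLOR_BGR2GRAY)
    lid=cw.copy()
    d=P-ctr;r=np.hypot(*d.T);j=(r>.0125)&(r<.021)
    q=d[j].mean(0);print(n,j.sum(),'ang',np.degrees(np.arctan2(q[1],q[0])),'r',np.hypot(*q)*1e3,'rmax',r[j].max())
    ang.append(np.arctan2(q[1],q[0]))
print('shift mm',(ang[0]-ang[1])*18)
p0,p1=load('wrist0')['p'],load('wf')['p']
cv2.imwrite('pics/fin1.png',np.hstack([cv2.resize(p[140:300,170:340],None,fx=2.3,fy=2.3,interpolation=cv2.INTER_CUBIC) for p in(p0,p1)]))
cv2.imwrite('pics/fin2.png',np.hstack([cv2.resize(load('sf')['p'][290:390,210:310],None,fx=4,fy=4),cv2.resize(load('scf' if 0 else 'sf')['p'][190:290,270:370],None,fx=4,fy=4)]))
E
ls pics | grep f.npz
```

```text
[0.6486 0.0037 0.2194] [ 0.003 -0.005  0.009 -0.005  0.     0.002 -0.002]
wrist0 54 ang 123.93049753469987 r 15.946711948898987 rmax 0.019418605573720684
wf 52 ang 113.52723768624024 r 15.87190394757166 rmax 0.019444631398740572
shift mm 3.268280471330643
sf.npz
wf.npz
```

View pics/fin1.png

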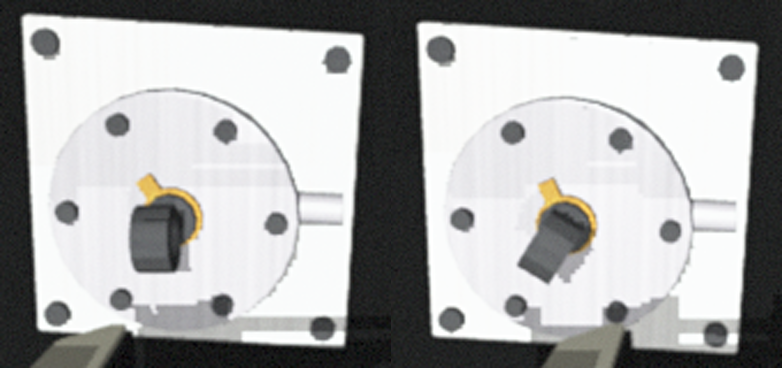

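View pics/sf.png

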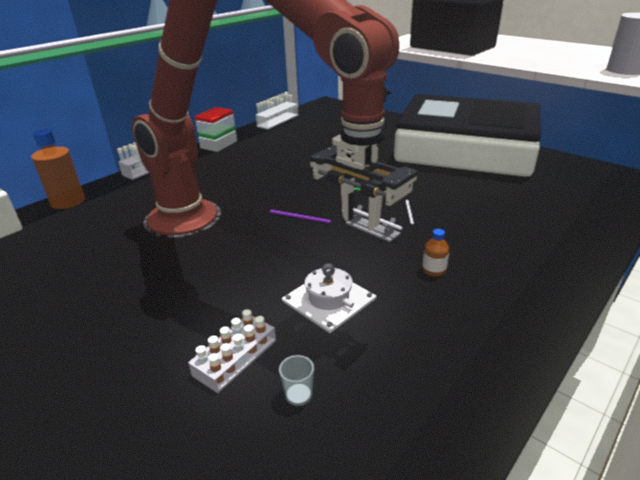

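From above, the tab went from 123.9° to 113.5°, a 3.3 mm shift. One last check: the bar in the cradle from the side camera.

Run:
```python
from h import *
np.set_printoptions(precision=4,suppress=True)
snap('side','sideF')
ims=[cv2.resize(load(n)['p'][295:385,210:310],None,fx=4,fy=4,interpolation=cv2.INTER_CUBIC) for n in('side0','sideF')]
cv2.imwrite('pics/fin3.png',np.hstack(ims))
for n in('side0','sideF'):
    c=load(n);cl=cloud(c);m=(cl[...,2]>.036)&(cl[...,2]<.049)&(abs(cl[...,1]-.291)<.007)&(cl[...,0]>.3)&(cl[...,0]<.62)
    P=cl[m];vx,vy,x,y=cv2.fitLine(P[:,:2].astype(np.float32),cv2.DIST_HUBER,0,1e-4,1e-4).ravel()
    print(n,m.sum(),'x',P[:,0].min(),P[:,0].max(),'y',np.median(P[:,1]),'z',np.percentile(P[:,2],[10,50,90]),'yaw',np.arctan2(vy,vx))
```

```text
side0 525 x 0.3770288535932325 0.565841796683314 y 0.29280100738992126 z [0.0391 0.0426 0.0446] yaw -3.580441e-05
sideF 522 x 0.37649361614998067 0.5646394091758136 y 0.2927919642569895 z [0.0396 0.0426 0.0447] yaw -0.0047536353
```

View pics/fin3.png

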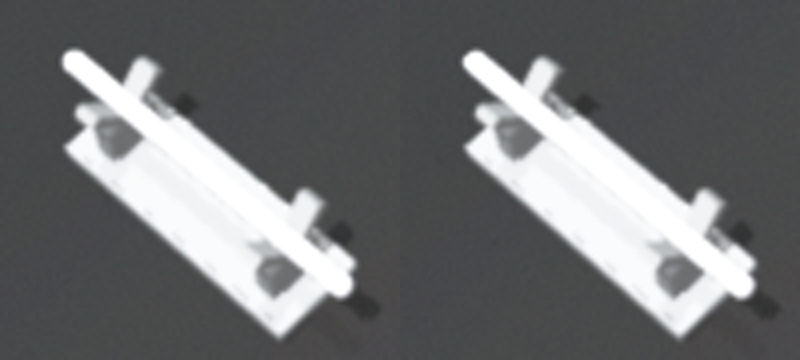

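The bar is back in both notches, within about 1 mm of where it started. The arm is clear of everything, so I'm handing in.

```bash
python3 -c "
from rig import arm
print(arm.close_job(), arm.state()['time_s'])"
```

```text
the job is handed in; nothing more can be done
the job is handed in; nothing more can be done
```

I took the bar from the cradle, slid it through the eye and swept it clockwise to a bar angle of about 59°. I then drew it out, laid it back in both notches and handed the job in at about 19 s; no verdict was reported.

**Tab shift:** the wrist camera from above gave 3.3 mm (tab angle 123.9° to 113.5°). The side camera estimates, about 3.2–3.5 mm by sub-pixel reading, agree with it. I paused once at about 2 mm to look and then turned a few degrees further. I found the seating point from the wrist force, because the gripper hid the tab while it was turning.

**Bar at rest:** its position is within about 1 mm and its direction within 0.005 rad of where it started, at the same height.

**Forces and surroundings:** the wrist force never read above about 7 N, which was when the bar was set down. I saw no change to the bottle, beaker or rack in the final scene picture, but I did not measure them.

**Failed or disagreed:** my first two move calls were refused as "invalid input" with no motion, because rows with missing fields were not accepted. One early side-camera tab calculation was spoiled by the gold on the gripper, so I threw it out and redid it.

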